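# Set the tasting counter right

### The job

The two candy jars stand on each other's slate: swap them, so that the round jar stands upright in the middle of the round slate and the square jar in the middle of the square slate. The chocolate bar lying on the cork mat belongs in the wooden gift box: slide the cover back, lay the bar flat inside and slide the cover fully shut again; the mat then is the free spot for the swap. Set the glass jars down gently, never let them drop or tip over, and leave the small chocolate egg standing where it is.

Things in the scene. Friction and masses are not known exactly. Their poses are not given: they have to be found in the camera images.
- round_jar: Round glass jar of sweets, 62 mm diameter, with a light wooden lid (64 mm across, its top 74 mm above the jar's underside) and on it a round wooden knob, 26 mm diameter and 26 mm high (from 74 to 100 mm above the underside), the place to grip it. One rigid piece, about 0.3 kg. Origin: centre of its underside; z up. It starts on the square slate.
- square_jar: Square glass jar of sweets, 58 x 58 mm, with a light wooden square lid (62 x 62 mm, its top 74 mm above the jar's underside) and on it the same round knob, 26 mm diameter, from 74 to 100 mm above the underside. One rigid piece, about 0.3 kg. Origin: centre of its underside; x and y square to its sides, z up. It starts on the round slate. It need not be turned to match the slate.
- bar: Flat chocolate bar, dark with a white paper sleeve and thin brass band, 36 mm (its x) x 90 mm (its y) x 16 mm high, about 0.1 kg, lying on the cork mat. Origin: centre of its underside.
- round_plate: Round dark slate, 104 mm diameter, 6 mm thick, fixed to the counter. Origin: centre of its underside on the counter (its top is 6 mm higher).
- square_plate: Square dark slate, 100 x 100 mm, 6 mm thick, fixed to the counter. Origin: centre of its underside on the counter (its top is 6 mm higher).
- cork_mat: Cork mat, 90 mm (x) x 120 mm (y), 3 mm thick, fixed; the free spot once the bar is gone. Origin: centre of its underside on the counter.
- gift_box: Brown wooden box, fixed, 108 mm (its x) x 152 mm (its y), walls 6 mm thick and 36 mm high, floor 6 mm thick (inside 96 x 140 mm, 30 mm deep); along its two long sides low guide rails rise to 45 mm. Its origin: centre of its underside, z up. The cover slides along its +y, out past its +y end.
- cover (a joint): Sliding cover of the gift box, light wood, 94 x 152 mm, 5 mm thick, its top 42 mm above the counter. Value: metres slid along the box's +y, 0 = fully shut, 0.125 = fully back (end stops at both; stays where left, about 1.2 N friction). Starts shut or a little ajar. Fully back, it leaves the box open from its -y inner wall (y = -0.070 of the box) to y = +0.049.
- cover_grip (a point): Centre of the dark wooden grip bar across the middle of the cover: 50 mm along the box's x, 14 mm thick along its y, 26 mm high (from 42 to 68 mm above the counter; this point at 55 mm). It moves with the cover. Axes as the box's.
- choc_egg: Bystander: small dark chocolate egg on a foot, 36 mm across, 55 mm high, standing loose on the counter beside the cork mat, about 100 mm from the mat's centre on its -x side (towards the robot). Not to be touched. Origin: centre of its underside.
There are look-alikes about, which are no part of the job. What is shaped like the bar but orange is not meant. What is shaped like the gift_box but blue is not meant.

How it is judged:
By the outcome, as a careful person would: the job done as asked, in the order asked, and still so for the second after the job is handed in, with the robot touching nothing.
It also fails if it takes over 141 s, if anything falls off the work surface, if the arm or the gripper's body presses on something with over 40 N, if the wrist force passes 120 N, or if a joint passes its speed limit or range.

### The arm

A 6-joint arm with a two-finger parallel gripper is mounted at the origin on the work surface. World frame = base frame: x ahead of the robot, y to its left, z up, the work surface at z = 0. Lengths are in m, angles in rad, forces in N, time in s.
With the tool pointing down it reaches from about 0.3 to 0.875 m from the base axis. Payload 6.4 kg.
Tool frame: the origin (TCP) lies on the mounting face of the last link; the fingertips stand 166 mm ahead of it and the grasp point (between the pads) lies 147 mm ahead of it (manip.pinch_z is the distance from the TCP to the grasp point, in m); z points along the fingers, y is the line along which they close (so a half turn about z gives the same grasp; the last joint's range is limited). The gripper opens to 88 mm and grips with 3 to 60 N. Pads are 18 mm wide; open, the fingers measure 123 mm over their backs; the gripper's body (75 mm by 187 mm) begins 45 mm behind the grasp point.
Start: joints at [-1.459, 0.181, 1.607, -0, 1.354, -0.206], TCP at [0.18, -0.546, 0.405] pointing down, gripper open.
Joint ranges: [-2.99, 2.99], [-0.89, 2.07], [0.3, 2.58], [-1.14, 4.28], [0, 2.63], [-3.12, 3.12]. Speed limits (rad/s): [2.57, 2.57, 3.01, 3.14, 3.14, 3.14].

### API

Orientations are given as a unit quaternion [x, y, z, w].
In Python, from bench import manip, eyes, order, models gives the robot as it stands.
- The arm moves only by the tool arm_command, never from a script. Its argument "deltas" is a list of rows, each an object of numbers: "jaw": the gripper's target within -1 to 1 (shut at 1, half-way at 0, fully open at -1); "x", "y", "z": the shift along the tool's x, y, z as a fraction of full scale; "rx", "ry", "rz": the turn, a rotation vector about the tool's x, y, z as a fraction of full scale. A call has 1 to 5 rows; each row shifts and turns the commanded pose from where the row before left it, along the tool's axes as they then stand; what a row does not reach is not made up. Full scale, the value 1, is 0.2 m for a shift and 90 degrees for a turn. A row lasts 1/8 s, in which the tool goes at most 62.5 mm and 10.7 degrees, less where a joint would pass 70% of its speed; a pose out of reach is approached as far as the arm can. A call with a number of a shift or a turn outside -1 to 1 is refused whole. A call with a gripper value outside its range is refused whole. The fingers move at their own pace and stop on an object; "force" is the grip in N (left out, the last holds). Time passes only in rows, so rows that do not move let the fingers close. It gives the time, the measured TCP pose, the force, the opening and the grip force at its end, in the units of the state.
- manip.sense(): the state, without advancing time (a new reading comes with each control period).
- eyes.capture(name): name is "scene" or "top"; returns the picture (420x560x3 uint8, red, green, blue); there is no depth.
- eyes.camera_model(name): a dict with "mtx" (3x3 intrinsics, pixels), "world_from_camera" (4x4, takes a point from camera to world coordinates). Camera axes: x right, y down, z forward; pixel columns grow to the right and rows downward; lengths in m; the calibration is good to about 2 mm. A picture is of the moment at which its call begins. camera_model takes no time and is no camera call.
- order.close_job(): hands the job in; it is judged then, once.
Trained networks look in the newest picture that a camera, given by its name, has taken for a name from the list of things; names that differ only in an ending like _2 or _b are one class to them, and where a whole thing is asked for, a point or a joint stands for the part that bears it (a point fixed in the world has none). Each returns a list of dicts, best first, with "p" (0 to 1); they miss things now and then, are a little off and sometimes report something else, mostly with a low value. They report only what shows in the picture. A call takes as long as a camera call. They do not tell look-alikes from the thing itself.
- models.recognise(thing, camera): "extent" ([left, top, width, height] in pixels, round what is visible of it).
- models.cut_out(thing, camera): "mask" (420x560 bool, what is visible of it) and "extent" ([left, top, width, height] in pixels, round what is visible of it).
The state is a dict: "time": time; "joint_positions": joint angles; "qd": joint speeds; "tau": joint torques, N m; "tcp_pos": TCP position; "ee_rot": TCP orientation; "force": force on the tool from outside, world axes, zero at the start; "torque": the same for the moment, N m; "opening": opening from 0.0 (shut) to 1.0 (fully open); "grip_force": force on a finger pad.
Only numpy, scipy, OpenCV 4.12 (cv2) and the standard library are available. Lean on these libraries where they do the work, as an engineer would, in place of code of your own. Each camera call takes 0.05 s, during which the arm holds its last target. There are 200 camera calls.

## Working session

There is one attempt and no reset: what is moved stays moved. The work goes in short steps, Python scripts to look and compute and a tool call to move; the robot and the scene stay as the last step left them, time stands still between calls to the robot, and variables do not carry over. Pictures are saved under pics/ and viewed, at most 14 in all, crops included, and the job is handed in when it is done.

Besides the shell and the picture viewer there is one more tool, called after ">>>" by a JSON object that holds its "name" and its "arguments", one argument or row to a line. arm_command: Moves the arm, as the interface text tells. Its arguments: {"type":"object","properties":{"deltas":{"type":"array"},"force":{"type":"number"}},"required":["deltas"]}

```bash
mkdir -p pics; ls; python3 - <<'E'
from bench import manip, eyes, order, models
import cv2, numpy as np
s=manip.sense(); print({k:np.round(v,3).tolist() for k,v in s.items()}, manip.pinch_z)
for n in("scene","top"):
    im=eyes.capture(n); cv2.imwrite(f"pics/{n}0.png",im[:,:,::-1])
    c=eyes.camera_model(n); print(np.round(c["mtx"],1).tolist(),np.round(c["world_from_camera"],4).tolist())
    for t in ["round_jar","square_jar","bar","round_plate","square_plate","cork_mat","gift_box","cover","cover_grip","choc_egg"]:
        print(n,t,[(round(d["p"],2),np.round(d["extent"]).tolist()) for d in models.recognise(t,n)])
E
```

```text
pics
{'time': 0.0, 'joint_positions': [-1.459, 0.182, 1.608, -0.0, 1.354, -0.206], 'qd': [-0.001, 0.0, -0.002, 0.0, -0.001, -0.0], 'tau': [-0.0, -43.386, -34.185, 0.07, 0.038, -0.0], 'tcp_pos': [0.18, -0.546, 0.404], 'ee_rot': [0.987, 0.158, 0.0, -0.001], 'force': [1.041, 0.379, -0.386], 'torque': [0.001, 0.007, -0.013], 'grip_force': 0.0, 'opening': 1.005} 0.1473
[[515.8, 0.0, 284.2], [0.0, 515.8, 211.2], [0.0, 0.0, 1.0]] [[0.7395, 0.382, -0.5543, 1.2871], [0.6731, -0.4099, 0.6155, -0.8886], [0.008, -0.8283, -0.5603, 0.8223], [0.0, 0.0, 0.0, 1.0]]
scene round_jar [(0.69, [190.0, 232.0, 25.0, 48.0])]
scene square_jar [(0.7, [302.0, 169.0, 24.0, 32.0])]
scene bar [(0.62, [249.0, 205.0, 28.0, 26.0]), (0.58, [233.0, 283.0, 44.0, 21.0])]
scene round_plate [(0.73, [300.0, 192.0, 29.0, 16.0]), (0.54, [301.0, 167.0, 25.0, 29.0])]
scene square_plate [(0.67, [173.0, 258.0, 57.0, 29.0])]
scene cork_mat [(0.55, [240.0, 212.0, 43.0, 21.0])]
scene gift_box [(0.69, [271.0, 227.0, 66.0, 57.0]), (0.63, [76.0, 248.0, 82.0, 62.0])]
scene cover [(0.82, [77.0, 248.0, 72.0, 46.0]), (0.66, [274.0, 225.0, 
[... 227 characters left out ...]
.9968, 0.079, 0.4345], [-0.9998, -0.0115, -0.0132, -0.0328], [0.0141, -0.0789, -0.9968, 1.1811], [0.0, 0.0, 0.0, 1.0]]
top round_jar []
top square_jar [(0.89, [189.0, 212.0, 34.0, 32.0]), (0.69, [357.0, 203.0, 36.0, 46.0]), (0.34, [268.0, 231.0, 34.0, 19.0])]
top bar []
top round_plate [(0.74, [194.0, 205.0, 38.0, 42.0])]
top square_plate []
top cork_mat [(0.93, [261.0, 218.0, 44.0, 38.0]), (0.54, [364.0, 209.0, 30.0, 27.0])]
top gift_box [(0.56, [266.0, 138.0, 68.0, 47.0]), (0.56, [409.0, 244.0, 69.0, 49.0])]
top cover [(0.64, [272.0, 142.0, 58.0, 37.0])]
top cover_grip [(0.72, [270.0, 142.0, 60.0, 36.0]), (0.69, [415.0, 249.0, 58.0, 38.0])]
top choc_egg [(0.71, [284.0, 266.0, 12.0, 14.0])]
```

```bash
python3 - <<'E'
import cv2
a=cv2.imread("pics/top0.png")[110:320,150:500]
cv2.imwrite("pics/topc.png",cv2.resize(a,None,fx=2.28,fy=2.28,interpolation=cv2.INTER_CUBIC))
E
```

```text
(no output)
```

View pics/scene0.png

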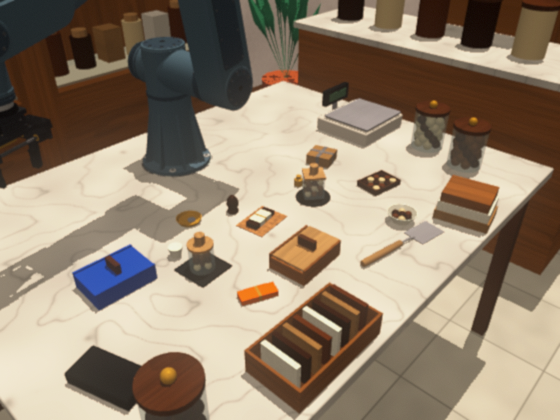

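View pics/topc.png

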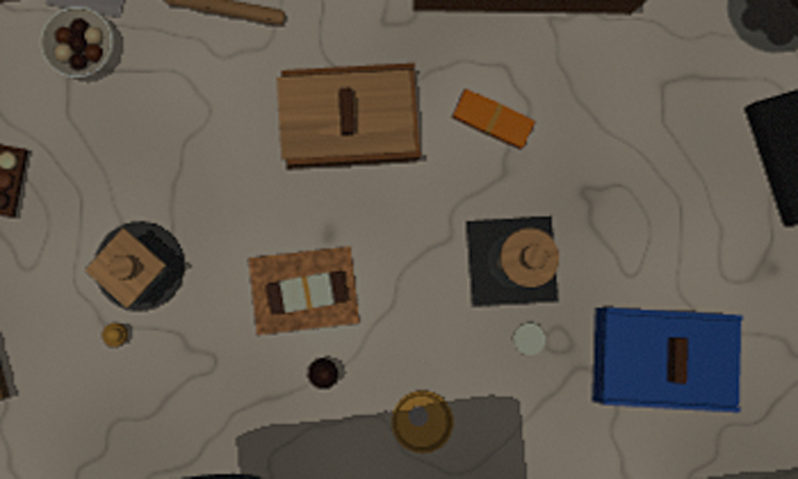

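The top view shows the brown box at full (303,160) with the blue look-alike box at (446,267). The dark and white bar lies on cork at (285,238) and the orange look-alike is at (367,162). The square jar is on the round slate at (205,227), the round jar on the square slate at (382,223), and the egg at (292,273). I choose the brown box and the bar on the cork.

```bash
cat > h.py <<'E'
from bench import manip, eyes, order, models
import cv2, numpy as np
from scipy.spatial.transform import Rotation as R
def back(n,uv,z):
    c=eyes.camera_model(n);T=c["world_from_camera"];d=T[:3,:3]@np.linalg.solve(c["mtx"],[uv[0],uv[1],1.])
    return T[:3,3]+d*(z-T[2,3])/d[2]
def proj(n,P):
    c=eyes.camera_model(n);T=c["world_from_camera"];p=(np.asarray(P)-T[:3,3])@T[:3,:3]@c["mtx"].T
    return p[:,:2]/p[:,2:]
def rect(x,y,yaw,w,h,z):
    c,s=np.cos(yaw),np.sin(yaw)
    return [[x+c*a-s*b,y+s*a+c*b,z] for a,b in((-w/2,-h/2),(w/2,-h/2),(w/2,h/2),(-w/2,h/2))]
def circ(x,y,r,z):
    t=np.linspace(0,6.283,40);return np.c_[x+r*np.cos(t),y+r*np.sin(t),0*t+z]
def draw(im,n,P,k,o,col):
    cv2.polylines(im,[np.int32(((proj(n,P)+.5-o)*k-.5)*8)],True,col,1,cv2.LINE_AA,3)
def rows():
    s=manip.sense();r=R.from_quat(s["ee_rot"]);print("t",round(s["time"],2),"pinch",np.round(s["tcp_pos"]+r.apply([0,0,manip.pinch_z]),4),"toolx",np.round(r.apply([1,0,0]),3),"z",np.round(r.apply([0,0,1]),3),"op",round(s["opening"],3),"g",s["grip_force"],"F",np.round(s["force"],1));return s
E
python3 - <<'E'
from h import *
for t,z in [("round_jar",.08),("square_jar",.08),("bar",.019),("round_plate",.006),("square_plate",.006),("cork_mat",.003),("gift_box",.043),("cover",.042),("cover_grip",.042),("choc_egg",.03)]:
    for n in["top"]:
        if t=="round_jar": eyes.capture(n)
        for d in models.cut_out(t,n):
            c=cv2.findContours(np.uint8(d["mask"]),0,2)[0]
            if not c: continue
            p=np.concatenate(c)[:,0]; q=np.float32([back(n,u,z)[:2] for u in p])
            r=cv2.minAreaRect(q*1000); print(t,round(d["p"],2),np.round(np.array(r[0])),np.round(r[1]),round(r[2],1))
E
```

```text
round_jar 0.74 [ 494. -298.] [67. 75.] 0.6
square_jar 0.97 [477. 131.] [68. 61.] 50.2
bar 0.91 [ 657. -278.] [92. 42.] 63.8
bar 0.59 [454. -65.] [36. 90.] 10.9
round_plate 0.59 [487. 108.] [103.  62.] 9.4
square_plate 0.66 [ 493. -302.] [100. 100.] 4.4
cork_mat 0.8 [458. -61.] [ 92. 121.] 7.7
gift_box 0.91 [ 655. -108.] [117. 162.] 4.2
gift_box 0.72 [ 384. -465.] [168. 110.] 86.3
cover 0.8 [ 383. -473.] [158.  97.] 86.6
cover 0.57 [ 656. -106.] [ 94. 152.] 4.0
cover_grip 0.98 [ 384. -472.] [153.  94.] 87.4
cover_grip 0.85 [ 656. -106.] [ 94. 152.] 4.1
choc_egg 0.69 [364. -83.] [28. 31.] 0.5
```

```bash
cat > ov.py <<'E'
from h import *
G=dict(rj=(.494,-.302),sj=(.477,.131,50.2),bar=(.454,-.065,10.9),rp=(.487,.118),sp=(.493,-.302,4.4),mat=(.458,-.061,7.7),box=(.656,-.107,4.1),grip=(.656,-.107,4.1),egg=(.364,-.083))
def over(im,n,k,o,G=G):
    r=np.deg2rad; W=(0,255,0)
    if 'rj' in G: 
        for zz,rr in((.08,.032),(.106,.013)): draw(im,n,circ(*G['rj'],rr,zz),k,o,W)
    if 'sj' in G:
        x,y,a=G['sj'];draw(im,n,rect(x,y,r(a),.062,.062,.08),k,o,W);draw(im,n,circ(x,y,.013,.106),k,o,W)
    if 'bar' in G: x,y,a=G['bar'];draw(im,n,rect(x,y,r(a),.036,.09,.019),k,o,(255,255,0))
    draw(im,n,circ(*G['rp'],.052,.006),k,o,(0,0,255))
    x,y,a=G['sp'];draw(im,n,rect(x,y,r(a),.1,.1,.006),k,o,(0,0,255))
    x,y,a=G['mat'];draw(im,n,rect(x,y,r(a),.09,.12,.003),k,o,(0,0,255))
    x,y,a=G['box'];draw(im,n,rect(x,y,r(a),.108,.152,.036),k,o,(0,0,255))
    x,y,a=G['grip'];draw(im,n,rect(x,y,r(a),.094,.152,.042),k,o,(0,255,255));draw(im,n,rect(x,y,r(a),.05,.014,.068),k,o,(255,0,255))
    if 'egg' in G: draw(im,n,circ(*G['egg'],.018,.025),k,o,W)
E
python3 - <<'E'
from ov import *
for n,(u,v,w,h),k in(("top",(185,125,225,165),3.5),("scene",(165,155,185,140),4)):
    im=eyes.capture(n)[v:v+h,u:u+w,::-1]; im=cv2.resize(im,None,fx=k,fy=k,interpolation=cv2.INTER_CUBIC)
    im=np.ascontiguousarray(im); im=cv2.convertScaleAbs(im,alpha=1.5 if n=="top" else 1)
    over(im,n,k,np.array([u,v]));cv2.imwrite(f"pics/ov_{n}.png",im)
E
```

```text
(no output)
```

View pics/ov_top.png

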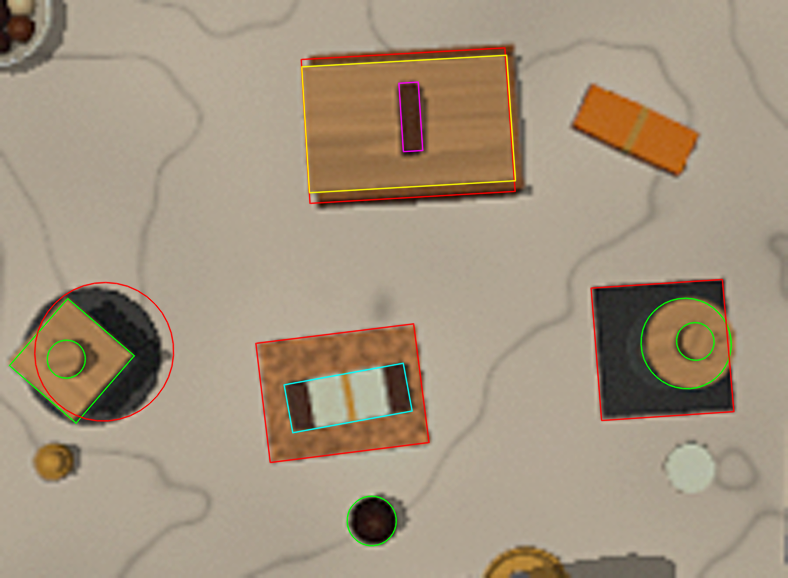

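View pics/ov_scene.png

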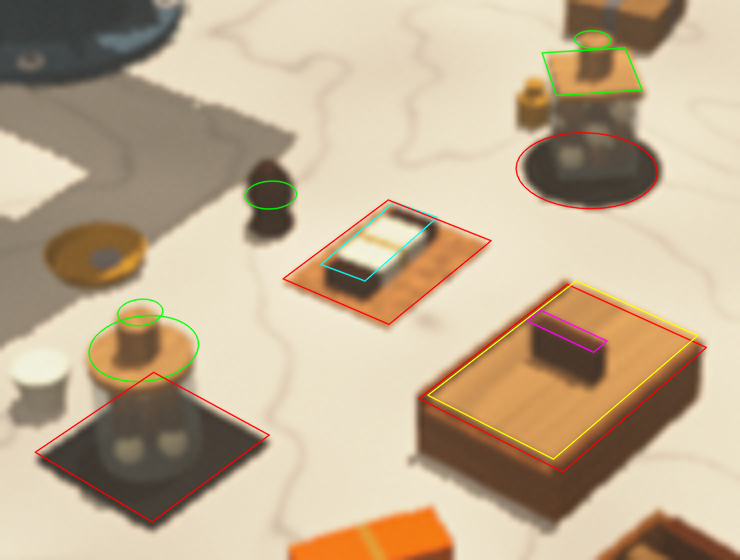

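The overlays fit to a few mm except the round slate, which in the top view sits about 10 zoomed px left of my circle. I'll fit that and zoom the box ends.

```bash
python3 - <<'E'
from ov import *
from scipy.optimize import least_squares
out=[]
for n,(u,v,w,h) in(("top",(180,190,60,65)),("scene",(285,155,60,60))):
    g=eyes.capture(n).astype(int).max(2)
    t=110 if n=="scene" else 62
    m=np.zeros(g.shape,np.uint8); m[v:v+h,u:u+w]=g[v:v+h,u:u+w]<t
    print(n,g[v+h//2,u:u+w:3])
    c=max(cv2.findContours(m,0,1)[0],key=cv2.contourArea)[:,0]
    P=np.array([back(n,p,.006)[:2] for p in c])
    s=least_squares(lambda q:np.hypot(*(P-q).T)-.052,[.485,.124],loss="soft_l1",f_scale=.001)
    print(n,len(P),s.x.round(4),np.median(abs(s.fun)))
def z(n,u,v,w,h,k):
    return cv2.resize(eyes.capture(n)[v:v+h,u:u+w,::-1],None,fx=k,fy=k,interpolation=cv2.INTER_CUBIC)
a=z("top",264,132,80,56,5);b=z("scene",264,218,80,72,5)
a=cv2.convertScaleAbs(a,alpha=1.6)
cv2.imwrite("pics/box.png",np.hstack([cv2.copyMakeBorder(a,0,360-280,0,0,0),b]))
E
```

```text
top [121 113 122 121  81 120 108  87  99  51 107 112 113  27  22  18  16 110
 118 118]
top 137 [0.4823 0.1284] 0.0027265232975306197
scene [237 237 237 159 118 117 137 100  94  99  95  96 116 203 239 239 239 239
 236 234]
scene 87 [0.4837 0.1275] 0.004654207002439667
```

View pics/box.png

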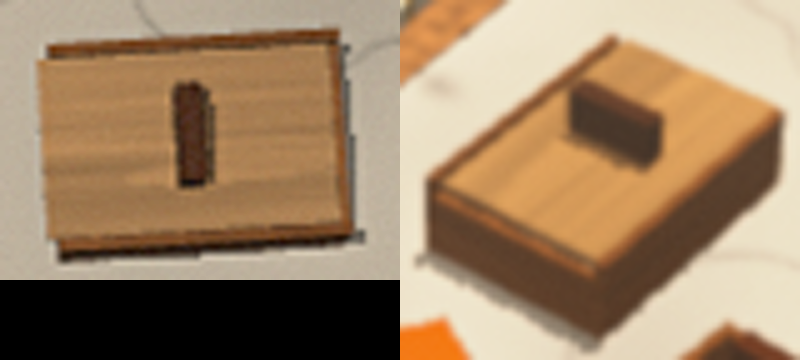

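The cover is ajar about 7 mm towards world +y, so the box's +y is world +y and its centre is about (0.656, -0.114). The round slate is at about (0.483, 0.128). Now I'll move above the cover grip.

>>> {"name": "arm_command", "arguments": {
  "deltas": [
    {"rz":0.078,"jaw":-0.3},
    {"rz":0.079},
    {"x":0.211,"y":-0.168},
    {"x":0.211,"y":-0.168},
    {"x":0.211,"y":-0.168}
  ],
  "force": 20
}}

```text
invalid input
```

>>> {"name": "arm_command", "arguments": {
  "deltas": [
    {"x":0.211,"y":-0.168},
    {"x":0.211,"y":-0.168},
    {"x":0.211,"y":-0.168},
    {"x":0.211,"y":-0.168},
    {"x":0.211,"y":-0.168}
  ]
}}

```text
invalid input
```

>>> {"name": "arm_command", "arguments": {
  "deltas": [
    {"x":0.211,"y":-0.168},
    {"x":0.211,"y":-0.168},
    {"x":0.211,"y":-0.168},
    {"x":0.211,"y":-0.168},
    {}
  ]
}}

```text
invalid input
```

```bash
cat >> h.py <<'E'
def to(x,y,z,yaw):
    s=rows();r=R.from_quat(s["ee_rot"]);p=s["tcp_pos"]+r.apply([0,0,manip.pinch_z]);X=r.apply([1,0,0])
    a=np.deg2rad(yaw);now=np.arctan2(X[1],X[0]);dr=(now-a+np.pi/2)%np.pi-np.pi/2
    d=np.array([x,y,z])-p;b=now-dr
    print("rz",round(dr/(np.pi/2),3),"then x %.3f y %.3f z %.3f"%tuple(np.array([d[0]*np.cos(b)+d[1]*np.sin(b),d[0]*np.sin(b)-d[1]*np.cos(b),-d[2]])/.2),"yaw",round(np.rad2deg(b),1),"j6",round(s["joint_positions"][5],2))
E
python3 -c "
from h import *
to(.656,-.107,.064,4.1)"
```

```text
t 1.95 pinch [ 0.1797 -0.5462  0.2574] toolx [ 0.95   0.312 -0.   ] z [-0.  0. -1.] op 0.998 g 0.0 F [ 0.9 -0.2 -0.7]
rz 0.157 then x 2.532 y -2.020 z 0.967 yaw 4.1 j6 -0.21
```

>>> {"name": "arm_command", "arguments": {
  "deltas": [
    {"x":0,"y":0,"z":0,"rx":0,"ry":0,"rz":0.078,"jaw":-0.3},
    {"x":0,"y":0,"z":0,"rx":0,"ry":0,"rz":0.079,"jaw":-0.3}
  ],
  "force": 20
}}

```text
time: 2.2
tcp_pos: [0.1797, -0.5462, 0.4047]
ee_rot: [0.999, 0.034, 0.0, -0.0]
force: [-0.5, 0.9, 1.1]
opening: 0.8
grip_force: 0.0
```

All keys are needed in each row.

>>> {"name": "arm_command", "arguments": {
  "deltas": [
    {"x":0.211,"y":-0.168,"z":0,"rx":0,"ry":0,"rz":0,"jaw":-0.3},
    {"x":0.211,"y":-0.168,"z":0,"rx":0,"ry":0,"rz":0,"jaw":-0.3},
    {"x":0.211,"y":-0.168,"z":0,"rx":0,"ry":0,"rz":0,"jaw":-0.3},
    {"x":0.211,"y":-0.168,"z":0,"rx":0,"ry":0,"rz":0,"jaw":-0.3},
    {"x":0.211,"y":-0.168,"z":0,"rx":0,"ry":0,"rz":0,"jaw":-0.3}
  ]
}}

```text
time: 2.82
tcp_pos: [0.3793, -0.3623, 0.4049]
ee_rot: [0.999, 0.035, 0.0, 0.0]
force: [-0.5, -1.0, -0.4]
opening: 0.646
grip_force: 0.0
```

>>> {"name": "arm_command", "arguments": {
  "deltas": [
    {"x":0.211,"y":-0.168,"z":0,"rx":0,"ry":0,"rz":0,"jaw":-0.3},
    {"x":0.211,"y":-0.168,"z":0,"rx":0,"ry":0,"rz":0,"jaw":-0.3},
    {"x":0.211,"y":-0.168,"z":0,"rx":0,"ry":0,"rz":0,"jaw":-0.3},
    {"x":0.211,"y":-0.168,"z":0,"rx":0,"ry":0,"rz":0,"jaw":-0.3},
    {"x":0.211,"y":-0.168,"z":0,"rx":0,"ry":0,"rz":0,"jaw":-0.3}
  ]
}}

```text
time: 3.45
tcp_pos: [0.5779, -0.1797, 0.4049]
ee_rot: [0.999, 0.036, 0.0, 0.0]
force: [-0.1, -0.4, 0.3]
opening: 0.651
grip_force: 0.0
```

>>> {"name": "arm_command", "arguments": {
  "deltas": [
    {"x":0.211,"y":-0.168,"z":0.1,"rx":0,"ry":0,"rz":0,"jaw":-0.3},
    {"x":0.211,"y":-0.168,"z":0.2,"rx":0,"ry":0,"rz":0,"jaw":-0.3},
    {"x":0,"y":0,"z":0.2,"rx":0,"ry":0,"rz":0,"jaw":-0.3},
    {"x":0,"y":0,"z":0,"rx":0,"ry":0,"rz":0,"jaw":-0.3}
  ]
}}

```text
time: 3.95
tcp_pos: [0.6522, -0.1095, 0.3032]
ee_rot: [0.999, 0.036, -0.004, -0.001]
force: [-0.6, -0.6, 0.3]
opening: 0.649
grip_force: 0.0
```

```bash
python3 -c "
from h import *
to(.656,-.107,.064,4.1)"
```

```text
t 3.95 pinch [ 0.651  -0.1091  0.1559] toolx [ 0.997  0.072 -0.008] z [-0.008  0.003 -1.   ] op 0.649 g 0.0 F [-0.6 -0.6  0.3]
rz 0.0 then x 0.026 y -0.009 z 0.460 yaw 4.1 j6 1.15
```

>>> {"name": "arm_command", "arguments": {
  "deltas": [
    {"x":0,"y":0,"z":0.16,"rx":0,"ry":0,"rz":0,"jaw":-0.3},
    {"x":0,"y":0,"z":0.15,"rx":0,"ry":0,"rz":0,"jaw":-0.3},
    {"x":0,"y":0,"z":0.14,"rx":0,"ry":0,"rz":0,"jaw":-0.3},
    {"x":0,"y":0,"z":0,"rx":0,"ry":0,"rz":0,"jaw":-0.3}
  ]
}}

```text
time: 4.45
tcp_pos: [0.6528, -0.1112, 0.2172]
ee_rot: [0.999, 0.035, -0.001, -0.0]
force: [-0.6, 0.4, 0.1]
opening: 0.649
grip_force: 0.0
```

```bash
python3 - <<'E'
from h import *
to(.656,-.107,.064,4.1)
a=[cv2.resize(np.ascontiguousarray(eyes.capture(n)[v:v+h,u:u+w,::-1]),None,fx=k,fy=k,interpolation=3) for n,(u,v,w,h),k in(("top",(240,110,130,100),3),("scene",(250,190,110,100),3))]
cv2.imwrite("pics/g1.png",np.hstack(a))
E
```

```text
t 4.45 pinch [ 0.6524 -0.1111  0.0699] toolx [ 0.998  0.07  -0.002] z [-0.002  0.001 -1.   ] op 0.649 g 0.0 F [-0.6  0.4  0.1]
rz -0.001 then x 0.019 y -0.019 z 0.029 yaw 4.1 j6 1.15
```

View pics/g1.png

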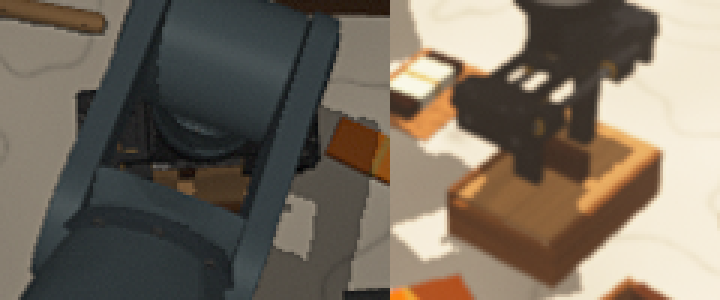

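The fingers straddle the grip bar (scene panel, around (555,160)). I'll correct the few millimetres and close.

>>> {"name": "arm_command", "arguments": {
  "deltas": [
    {"x":0.019,"y":-0.018,"z":0.024,"rx":0,"ry":0,"rz":0,"jaw":-0.3},
    {"x":0,"y":0,"z":0,"rx":0,"ry":0,"rz":0,"jaw":1},
    {"x":0,"y":0,"z":0,"rx":0,"ry":0,"rz":0,"jaw":1},
    {"x":0,"y":0,"z":0,"rx":0,"ry":0,"rz":0,"jaw":1},
    {"x":0,"y":0,"z":0,"rx":0,"ry":0,"rz":0,"jaw":1}
  ]
}}

```text
time: 5.18
tcp_pos: [0.6569, -0.1067, 0.2128]
ee_rot: [0.999, 0.036, -0.0, 0.0]
force: [-0.2, 0.5, 0.3]
opening: 0.221
grip_force: 0.0
```

```bash
python3 -c "
from h import *
to(.656,-.107,.064,4.1)"
```

```text
t 5.17 pinch [ 0.6569 -0.1067  0.0655] toolx [ 0.997  0.071 -0.   ] z [-0. -0. -1.] op 0.221 g 0.0 F [-0.2  0.5  0.3]
rz -0.0 then x -0.005 y 0.001 z 0.007 yaw 4.1 j6 1.16
```

>>> {"name": "arm_command", "arguments": {
  "deltas": [
    {"x":0,"y":0,"z":0,"rx":0,"ry":0,"rz":0,"jaw":1},
    {"x":0,"y":0,"z":0,"rx":0,"ry":0,"rz":0,"jaw":1},
    {"x":0,"y":0,"z":0,"rx":0,"ry":0,"rz":0,"jaw":1}
  ]
}}

```text
time: 5.55
tcp_pos: [0.6569, -0.1068, 0.2127]
ee_rot: [0.999, 0.036, 0.0, 0.0]
force: [-1.0, -0.9, 0.7]
opening: 0.155
grip_force: 20.0
```

>>> {"name": "arm_command", "arguments": {
  "deltas": [
    {"x":0,"y":-0.05,"z":0,"rx":0,"ry":0,"rz":0,"jaw":1},
    {"x":0,"y":-0.1,"z":0,"rx":0,"ry":0,"rz":0,"jaw":1},
    {"x":0,"y":-0.1,"z":0,"rx":0,"ry":0,"rz":0,"jaw":1},
    {"x":0,"y":-0.1,"z":0,"rx":0,"ry":0,"rz":0,"jaw":1},
    {"x":0,"y":0,"z":0,"rx":0,"ry":0,"rz":0,"jaw":1}
  ]
}}

```text
time: 6.18
tcp_pos: [0.6518, -0.0341, 0.2127]
ee_rot: [0.999, 0.037, -0.0, -0.001]
force: [1.0, 1.4, -0.5]
opening: 0.158
grip_force: 20.0
```

Moves as expected. Continue towards the stop in small steps.

>>> {"name": "arm_command", "arguments": {
  "deltas": [
    {"x":0,"y":-0.1,"z":0,"rx":0,"ry":0,"rz":0,"jaw":1},
    {"x":0,"y":-0.08,"z":0,"rx":0,"ry":0,"rz":0,"jaw":1},
    {"x":0,"y":-0.03,"z":0,"rx":0,"ry":0,"rz":0,"jaw":1},
    {"x":0,"y":0,"z":0,"rx":0,"ry":0,"rz":0,"jaw":1}
  ]
}}

```text
time: 6.68
tcp_pos: [0.6489, 0.0059, 0.2127]
ee_rot: [0.999, 0.036, 0.0, -0.0]
force: [0.2, 2.0, -0.3]
opening: 0.157
grip_force: 20.0
```

>>> {"name": "arm_command", "arguments": {
  "deltas": [
    {"x":0,"y":-0.015,"z":0,"rx":0,"ry":0,"rz":0,"jaw":1},
    {"x":0,"y":0,"z":0,"rx":0,"ry":0,"rz":0,"jaw":1}
  ]
}}

```text
time: 6.92
tcp_pos: [0.6488, 0.0079, 0.2127]
ee_rot: [0.999, 0.035, 0.0, -0.0]
force: [1.1, 0.9, -0.0]
opening: 0.16
grip_force: 20.0
```

>>> {"name": "arm_command", "arguments": {
  "deltas": [
    {"x":0,"y":-0.015,"z":0,"rx":0,"ry":0,"rz":0,"jaw":1},
    {"x":0,"y":0,"z":0,"rx":0,"ry":0,"rz":0,"jaw":1}
  ]
}}

```text
time: 7.18
tcp_pos: [0.6486, 0.0104, 0.2127]
ee_rot: [0.999, 0.035, 0.0, 0.001]
force: [1.1, -3.6, 0.1]
opening: 0.152
grip_force: 20.0
```

The cover met its back stop at y of about 0.0105, which gives a box centre of (0.657, -0.114), consistent with vision. I'll release, rise and turn a quarter for the bar.

>>> {"name": "arm_command", "arguments": {
  "deltas": [
    {"x":0,"y":0,"z":0,"rx":0,"ry":0,"rz":0,"jaw":-0.25},
    {"x":0,"y":0,"z":0,"rx":0,"ry":0,"rz":0,"jaw":-0.25},
    {"x":0,"y":0,"z":0,"rx":0,"ry":0,"rz":0,"jaw":-0.25},
    {"x":0,"y":0,"z":-0.25,"rx":0,"ry":0,"rz":0,"jaw":-0.25},
    {"x":0,"y":0,"z":-0.25,"rx":0,"ry":0,"rz":0,"jaw":-0.25}
  ]
}}

```text
time: 7.8
tcp_pos: [0.6481, 0.0112, 0.3129]
ee_rot: [0.999, 0.036, -0.001, -0.0]
force: [0.6, 0.4, 0.2]
opening: 0.627
grip_force: 0.0
```

>>> {"name": "arm_command", "arguments": {
  "deltas": [
    {"x":0,"y":0,"z":0,"rx":0,"ry":0,"rz":-0.1075,"jaw":-0.25},
    {"x":0,"y":0,"z":0,"rx":0,"ry":0,"rz":-0.1075,"jaw":-0.25},
    {"x":0,"y":0,"z":0,"rx":0,"ry":0,"rz":-0.1075,"jaw":-0.25},
    {"x":0,"y":0,"z":0,"rx":0,"ry":0,"rz":-0.1075,"jaw":-0.25},
    {"x":0,"y":0,"z":0,"rx":0,"ry":0,"rz":-0.1075,"jaw":-0.25}
  ]
}}

```text
time: 8.43
tcp_pos: [0.6484, 0.0112, 0.3127]
ee_rot: [0.896, 0.445, -0.0, -0.0]
force: [-0.6, -0.6, -0.0]
opening: 0.626
grip_force: 0.0
```

>>> {"name": "arm_command", "arguments": {
  "deltas": [
    {"x":0,"y":0,"z":0,"rx":0,"ry":0,"rz":-0.1075,"jaw":-0.25},
    {"x":0,"y":0,"z":0,"rx":0,"ry":0,"rz":-0.1075,"jaw":-0.25},
    {"x":0,"y":0,"z":0,"rx":0,"ry":0,"rz":-0.1075,"jaw":-0.25},
    {"x":0,"y":0,"z":0,"rx":0,"ry":0,"rz":-0.1075,"jaw":-0.25},
    {"x":0,"y":0,"z":0,"rx":0,"ry":0,"rz":-0.1075,"jaw":-0.25}
  ]
}}

```text
time: 9.05
tcp_pos: [0.6484, 0.0112, 0.3126]
ee_rot: [0.635, 0.773, -0.0, -0.0]
force: [-0.0, -0.4, -0.3]
opening: 0.629
grip_force: 0.0
```

```bash
python3 - <<'E'
from h import *
to(.454,-.065,.025,100.9)
eyes.capture("scene")
for t in("bar","cork_mat","choc_egg"): print(t,[(round(d["p"],2),d["extent"]) for d in models.recognise(t,"scene")])
E
```

```text
t 9.05 pinch [0.6484 0.0112 0.1653] toolx [-0.194  0.981  0.   ] z [-0.  0. -1.] op 0.629 g 0.0 F [-0.  -0.4 -0.3]
rz 0.003 then x -0.191 y -1.026 z 0.701 yaw 100.9 j6 -0.36
bar [(0.93, [252.6, 208.2, 24.8, 23.5]), (0.91, [237.4, 283.4, 42.2, 20.8])]
cork_mat [(0.67, [238.5, 209.6, 45.7, 28.6])]
choc_egg [(0.5, [229.0, 193.3, 10.8, 23.7]), (0.45, [190.2, 232.4, 23.9, 43.6])]
```

>>> {"name": "arm_command", "arguments": {
  "deltas": [
    {"x":-0.048,"y":-0.206,"z":0,"rx":0,"ry":0,"rz":0,"jaw":-0.25},
    {"x":-0.048,"y":-0.205,"z":0,"rx":0,"ry":0,"rz":0,"jaw":-0.25},
    {"x":-0.048,"y":-0.205,"z":0,"rx":0,"ry":0,"rz":0,"jaw":-0.25},
    {"x":-0.047,"y":-0.205,"z":0,"rx":0,"ry":0,"rz":0,"jaw":-0.25},
    {"x":0,"y":-0.205,"z":0,"rx":0,"ry":0,"rz":0,"jaw":-0.25}
  ]
}}

```text
time: 9.88
tcp_pos: [0.453, -0.0657, 0.3129]
ee_rot: [0.639, 0.769, 0.0, 0.0]
force: [0.9, 0.0, 0.5]
opening: 0.624
grip_force: 0.0
```

>>> {"name": "arm_command", "arguments": {
  "deltas": [
    {"x":0,"y":0,"z":0.1,"rx":0,"ry":0,"rz":0,"jaw":-0.25},
    {"x":0,"y":0,"z":0.2,"rx":0,"ry":0,"rz":0,"jaw":-0.25},
    {"x":0,"y":0,"z":0.1,"rx":0,"ry":0,"rz":0,"jaw":-0.25},
    {"x":0,"y":0,"z":0,"rx":0,"ry":0,"rz":0,"jaw":-0.25}
  ]
}}

```text
time: 10.38
tcp_pos: [0.4534, -0.0648, 0.2315]
ee_rot: [0.638, 0.77, -0.0, -0.002]
force: [-0.4, -0.5, 1.1]
opening: 0.624
grip_force: 0.0
```

```bash
python3 - <<'E'
from ov import *
to(.454,-.065,.025,100.9)
G['bar']=(.454,-.065,10.9)
a=[]
for n,(u,v,w,h),k in(("top",(240,190,90,100),4),("scene",(215,170,90,100),4)):
    im=cv2.resize(np.ascontiguousarray(eyes.capture(n)[v:v+h,u:u+w,::-1]),None,fx=k,fy=k,interpolation=3)
    a.append(im)
cv2.imwrite("pics/b1.png",np.hstack(a))
E
```

```text
t 10.38 pinch [ 0.4529 -0.0646  0.0842] toolx [-0.185  0.983  0.002] z [-0.003  0.001 -1.   ] op 0.624 g 0.0 F [-0.4 -0.5  1.1]
rz -0.002 then x -0.003 y 0.005 z 0.296 yaw 100.9 j6 -0.59
```

View pics/b1.png

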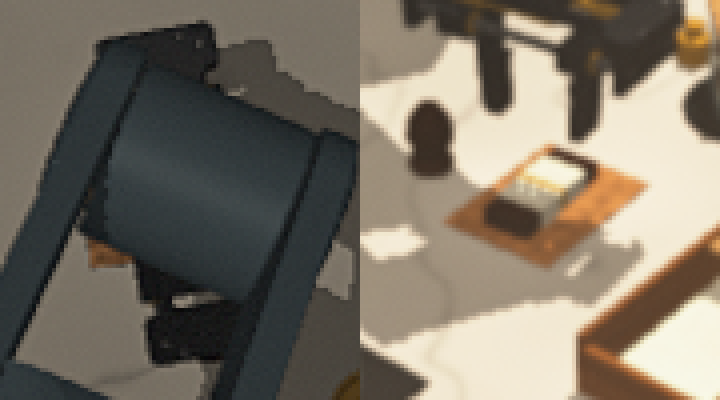

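The fingers hang either side of the bar (scene panel, (540,190)) and the egg at (430,135) is clear. Descend and grip.

>>> {"name": "arm_command", "arguments": {
  "deltas": [
    {"x":0,"y":0.005,"z":0.15,"rx":0,"ry":0,"rz":0,"jaw":-0.25},
    {"x":0,"y":0,"z":0.1,"rx":0,"ry":0,"rz":0,"jaw":-0.25},
    {"x":0,"y":0,"z":0.042,"rx":0,"ry":0,"rz":0,"jaw":-0.25},
    {"x":0,"y":0,"z":0,"rx":0,"ry":0,"rz":0,"jaw":1},
    {"x":0,"y":0,"z":0,"rx":0,"ry":0,"rz":0,"jaw":1}
  ],
  "force": 15
}}

```text
time: 11.1
tcp_pos: [0.4557, -0.0651, 0.1753]
ee_rot: [0.637, 0.771, 0.0, 0.001]
force: [-1.5, -0.9, 0.0]
opening: 0.425
grip_force: 0.3
```

>>> {"name": "arm_command", "arguments": {
  "deltas": [
    {"x":0,"y":0,"z":0,"rx":0,"ry":0,"rz":0,"jaw":1},
    {"x":0,"y":0,"z":0,"rx":0,"ry":0,"rz":0,"jaw":1},
    {"x":0,"y":0,"z":0,"rx":0,"ry":0,"rz":0,"jaw":1},
    {"x":0,"y":0,"z":0,"rx":0,"ry":0,"rz":0,"jaw":1}
  ]
}}

```text
time: 11.6
tcp_pos: [0.4557, -0.0651, 0.1753]
ee_rot: [0.637, 0.771, 0.0, 0.001]
force: [-1.2, 0.6, 6.1]
opening: 0.404
grip_force: 15.0
```

```bash
python3 -c "
from h import *
to(.656,-.1245,.12,94.1)"
```

```text
t 11.6 pinch [ 0.456  -0.0652  0.028 ] toolx [-0.188  0.982 -0.001] z [ 0.002 -0.001 -1.   ] op 0.404 g 15.002618283033371 F [-1.2  0.6  6.1]
rz 0.075 then x -0.367 y 0.976 z -0.460 yaw 94.1 j6 -0.59
```

>>> {"name": "arm_command", "arguments": {
  "deltas": [
    {"x":0,"y":0,"z":-0.1,"rx":0,"ry":0,"rz":0,"jaw":1},
    {"x":0,"y":0,"z":-0.2,"rx":0,"ry":0,"rz":0,"jaw":1},
    {"x":0,"y":0,"z":-0.2,"rx":0,"ry":0,"rz":0,"jaw":1},
    {"x":0,"y":0,"z":0,"rx":0,"ry":0,"rz":0.075,"jaw":1},
    {"x":0,"y":0,"z":0,"rx":0,"ry":0,"rz":0,"jaw":1}
  ]
}}

```text
time: 12.22
tcp_pos: [0.4551, -0.0648, 0.2747]
ee_rot: [0.681, 0.732, 0.0, 0.0]
force: [-0.4, -0.7, -0.6]
opening: 0.407
grip_force: 15.0
```

>>> {"name": "arm_command", "arguments": {
  "deltas": [
    {"x":-0.073,"y":0.195,"z":0,"rx":0,"ry":0,"rz":0,"jaw":1},
    {"x":-0.073,"y":0.195,"z":0,"rx":0,"ry":0,"rz":0,"jaw":1},
    {"x":-0.073,"y":0.195,"z":0,"rx":0,"ry":0,"rz":0,"jaw":1},
    {"x":-0.073,"y":0.195,"z":0,"rx":0,"ry":0,"rz":0,"jaw":1},
    {"x":-0.074,"y":0.195,"z":0,"rx":0,"ry":0,"rz":0,"jaw":1}
  ]
}}

```text
time: 12.85
tcp_pos: [0.6557, -0.1242, 0.2727]
ee_rot: [0.681, 0.733, -0.0, -0.001]
force: [0.1, 0.1, -0.4]
opening: 0.41
grip_force: 15.0
```

>>> {"name": "arm_command", "arguments": {
  "deltas": [
    {"x":0,"y":0,"z":0,"rx":0,"ry":0,"rz":0,"jaw":1},
    {"x":0,"y":0,"z":0,"rx":0,"ry":0,"rz":0,"jaw":1}
  ]
}}

```text
time: 13.1
tcp_pos: [0.6539, -0.1236, 0.2727]
ee_rot: [0.681, 0.732, -0.001, -0.002]
force: [0.8, 0.1, -1.0]
opening: 0.407
grip_force: 15.0
```

```bash
python3 - <<'E'
from h import *
to(.656,-.1245,.031,94.1)
a=[]
for n,(u,v,w,h),k in(("top",(250,120,100,100),4),("scene",(225,180,120,100),4)):
    a.append(cv2.resize(np.ascontiguousarray(eyes.capture(n)[v:v+h,u:u+w,::-1]),None,fx=3.6,fy=3.6,interpolation=3))
cv2.imwrite("pics/b2.png",np.hstack(a))
E
```

```text
t 13.1 pinch [ 0.6534 -0.1234  0.1254] toolx [-0.073  0.997  0.001] z [-0.003  0.001 -1.   ] op 0.407 g 14.999349564313889 F [ 0.8  0.1 -1. ]
rz 0.001 then x -0.006 y 0.013 z 0.472 yaw 94.1 j6 -0.44
```

View pics/b2.png

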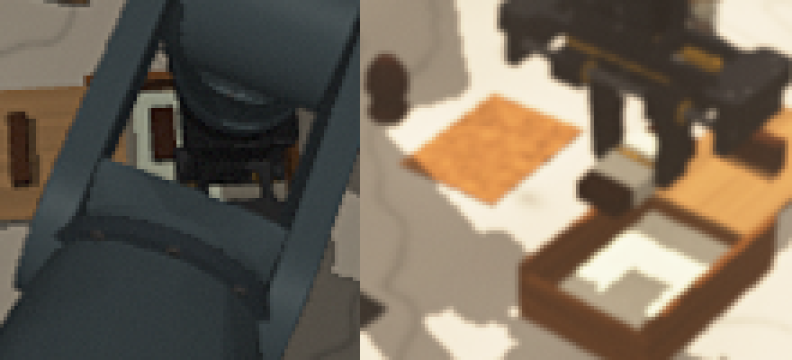

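The bar is held level above the open box (scene panel, bar (615,180), opening (650,260)). Lower it.

>>> {"name": "arm_command", "arguments": {
  "deltas": [
    {"x":-0.006,"y":0.01,"z":0.15,"rx":0,"ry":0,"rz":0,"jaw":1},
    {"x":0,"y":0,"z":0.15,"rx":0,"ry":0,"rz":0,"jaw":1},
    {"x":0,"y":0,"z":0.1,"rx":0,"ry":0,"rz":0,"jaw":1},
    {"x":0,"y":0,"z":0.045,"rx":0,"ry":0,"rz":0,"jaw":1},
    {"x":0,"y":0,"z":0,"rx":0,"ry":0,"rz":0,"jaw":1}
  ]
}}

```text
time: 13.82
tcp_pos: [0.6568, -0.125, 0.1852]
ee_rot: [0.681, 0.732, -0.0, -0.0]
force: [-0.7, 0.9, -0.1]
opening: 0.407
grip_force: 15.0
```

```bash
python3 -c "
from h import *
to(.656,-.1245,.031,94.1)"
```

```text
t 13.82 pinch [ 0.6567 -0.125   0.0379] toolx [-0.071  0.997  0.   ] z [-0.  0. -1.] op 0.407 g 14.999388009309769 F [-0.7  0.9 -0.1]
rz -0.0 then x 0.003 y -0.003 z 0.034 yaw 94.1 j6 -0.44
```

>>> {"name": "arm_command", "arguments": {
  "deltas": [
    {"x":0,"y":0,"z":0.02,"rx":0,"ry":0,"rz":0,"jaw":1},
    {"x":0,"y":0,"z":0.012,"rx":0,"ry":0,"rz":0,"jaw":1},
    {"x":0,"y":0,"z":0,"rx":0,"ry":0,"rz":0,"jaw":1}
  ]
}}

```text
time: 14.2
tcp_pos: [0.657, -0.1251, 0.1791]
ee_rot: [0.681, 0.732, 0.0, 0.0]
force: [0.3, 0.1, -1.6]
opening: 0.404
grip_force: 15.0
```

>>> {"name": "arm_command", "arguments": {
  "deltas": [
    {"x":0,"y":0,"z":0,"rx":0,"ry":0,"rz":0,"jaw":-0.1},
    {"x":0,"y":0,"z":0,"rx":0,"ry":0,"rz":0,"jaw":-0.1},
    {"x":0,"y":0,"z":-0.1,"rx":0,"ry":0,"rz":0,"jaw":-0.1},
    {"x":0,"y":0,"z":-0.25,"rx":0,"ry":0,"rz":0,"jaw":-0.1},
    {"x":0,"y":0,"z":-0.25,"rx":0,"ry":0,"rz":0,"jaw":-0.1}
  ]
}}

```text
time: 14.82
tcp_pos: [0.6569, -0.1251, 0.3015]
ee_rot: [0.681, 0.732, 0.0, 0.0]
force: [0.5, 0.0, 0.1]
opening: 0.55
grip_force: 0.0
```

>>> {"name": "arm_command", "arguments": {
  "deltas": [
    {"x":0,"y":0,"z":0,"rx":0,"ry":0,"rz":0.1,"jaw":-0.3},
    {"x":0,"y":0,"z":0,"rx":0,"ry":0,"rz":0.1,"jaw":-0.3},
    {"x":0,"y":0,"z":0,"rx":0,"ry":0,"rz":0.1,"jaw":-0.3},
    {"x":0,"y":0,"z":0,"rx":0,"ry":0,"rz":0.1,"jaw":-0.3},
    {"x":0,"y":0,"z":0,"rx":0,"ry":0,"rz":0.1,"jaw":-0.3}
  ]
}}

```text
time: 15.45
tcp_pos: [0.6571, -0.1251, 0.3008]
ee_rot: [0.911, 0.413, 0.001, 0.001]
force: [-0.3, -0.4, 0.3]
opening: 0.649
grip_force: 0.0
```

>>> {"name": "arm_command", "arguments": {
  "deltas": [
    {"x":0,"y":0,"z":0,"rx":0,"ry":0,"rz":0.1,"jaw":-0.3},
    {"x":0,"y":0,"z":0,"rx":0,"ry":0,"rz":0.1,"jaw":-0.3},
    {"x":0,"y":0,"z":0,"rx":0,"ry":0,"rz":0.1,"jaw":-0.3},
    {"x":0,"y":0,"z":0,"rx":0,"ry":0,"rz":0.1,"jaw":-0.3},
    {"x":0,"y":0,"z":0,"rx":0,"ry":0,"rz":0.1,"jaw":-0.3}
  ]
}}

```text
time: 16.08
tcp_pos: [0.6571, -0.1251, 0.3008]
ee_rot: [0.999, 0.033, 0.001, 0.0]
force: [-0.1, -0.5, -0.7]
opening: 0.651
grip_force: 0.0
```

```bash
python3 - <<'E'
from h import *
to(.6486,.0108,.0655,4.1)
a=[]
for n,(u,v,w,h),k in(("top",(225,120,125,100),4),("scene",(250,180,100,100),4)):
    a.append(cv2.resize(np.ascontiguousarray(eyes.capture(n)[v:v+h,u:u+w,::-1]),None,fx=3.5,fy=3.5,interpolation=3))
cv2.imwrite("pics/b3.png",np.hstack(a))
E
```

```text
t 16.07 pinch [ 0.6574 -0.1252  0.1535] toolx [0.998 0.066 0.002] z [ 0.002 -0.001 -1.   ] op 0.651 g 0.0 F [-0.1 -0.5 -0.7]
rz -0.003 then x 0.005 y -0.681 z 0.440 yaw 4.1 j6 1.14
```

View pics/b3.png

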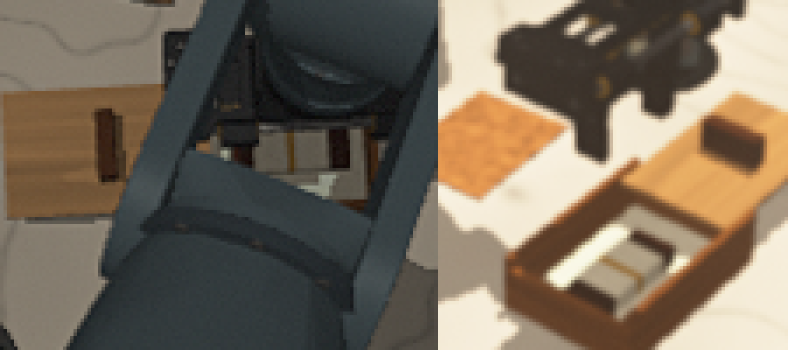

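The bar lies flat inside (scene panel (620,270)), with the cover fully back and its grip at (730,140). Now close the cover.

>>> {"name": "arm_command", "arguments": {
  "deltas": [
    {"x":0.005,"y":-0.171,"z":0,"rx":0,"ry":0,"rz":0,"jaw":-0.3},
    {"x":0,"y":-0.17,"z":0,"rx":0,"ry":0,"rz":0,"jaw":-0.3},
    {"x":0,"y":-0.17,"z":0,"rx":0,"ry":0,"rz":0,"jaw":-0.3},
    {"x":0,"y":-0.17,"z":0.05,"rx":0,"ry":0,"rz":0,"jaw":-0.3},
    {"x":0,"y":0,"z":0.12,"rx":0,"ry":0,"rz":0,"jaw":-0.3}
  ]
}}

```text
time: 16.8
tcp_pos: [0.6488, 0.0134, 0.2672]
ee_rot: [0.999, 0.039, 0.002, 0.0]
force: [-0.3, 0.2, -0.3]
opening: 0.647
grip_force: 0.0
```

>>> {"name": "arm_command", "arguments": {
  "deltas": [
    {"x":0,"y":0,"z":0.15,"rx":0,"ry":0,"rz":0,"jaw":-0.3},
    {"x":0,"y":0,"z":0.08,"rx":0,"ry":0,"rz":0,"jaw":-0.3},
    {"x":0,"y":0,"z":0,"rx":0,"ry":0,"rz":0,"jaw":-0.3}
  ]
}}

```text
time: 17.18
tcp_pos: [0.6478, 0.0108, 0.2181]
ee_rot: [0.999, 0.036, -0.001, -0.0]
force: [-0.0, 0.6, -0.0]
opening: 0.652
grip_force: 0.0
```

```bash
python3 -c "
from h import *
to(.6486,.0108,.0655,4.1)"
```

```text
t 17.18 pinch [0.6475 0.0109 0.0708] toolx [ 0.997  0.072 -0.002] z [-0.002  0.    -1.   ] op 0.652 g 0.0 F [-0.   0.6 -0. ]
rz 0.001 then x 0.005 y 0.001 z 0.027 yaw 4.1 j6 1.33
```

>>> {"name": "arm_command", "arguments": {
  "deltas": [
    {"x":0.004,"y":0,"z":0.026,"rx":0,"ry":0,"rz":0,"jaw":-0.3},
    {"x":0,"y":0,"z":0,"rx":0,"ry":0,"rz":0,"jaw":1},
    {"x":0,"y":0,"z":0,"rx":0,"ry":0,"rz":0,"jaw":1},
    {"x":0,"y":0,"z":0,"rx":0,"ry":0,"rz":0,"jaw":1},
    {"x":0,"y":0,"z":0,"rx":0,"ry":0,"rz":0,"jaw":1}
  ],
  "force": 20
}}

```text
time: 17.8
tcp_pos: [0.6491, 0.0109, 0.2139]
ee_rot: [0.999, 0.036, 0.0, 0.0]
force: [-0.6, -0.5, -0.2]
opening: 0.222
grip_force: 0.0
```

>>> {"name": "arm_command", "arguments": {
  "deltas": [
    {"x":0,"y":0,"z":0,"rx":0,"ry":0,"rz":0,"jaw":1},
    {"x":0,"y":0,"z":0,"rx":0,"ry":0,"rz":0,"jaw":1},
    {"x":0,"y":0,"z":0,"rx":0,"ry":0,"rz":0,"jaw":1}
  ]
}}

```text
time: 18.18
tcp_pos: [0.6491, 0.0104, 0.2138]
ee_rot: [0.999, 0.036, 0.0, 0.0]
force: [0.1, -4.5, 0.9]
opening: 0.156
grip_force: 20.0
```

>>> {"name": "arm_command", "arguments": {
  "deltas": [
    {"x":0,"y":0.05,"z":0,"rx":0,"ry":0,"rz":0,"jaw":1},
    {"x":0,"y":0.1,"z":0,"rx":0,"ry":0,"rz":0,"jaw":1},
    {"x":0,"y":0.12,"z":0,"rx":0,"ry":0,"rz":0,"jaw":1},
    {"x":0,"y":0.12,"z":0,"rx":0,"ry":0,"rz":0,"jaw":1},
    {"x":0,"y":0.1,"z":0,"rx":0,"ry":0,"rz":0,"jaw":1}
  ]
}}

```text
time: 18.8
tcp_pos: [0.6561, -0.0892, 0.2138]
ee_rot: [0.999, 0.035, 0.0, 0.0]
force: [0.7, 2.0, 3.3]
opening: 0.158
grip_force: 20.0
```

>>> {"name": "arm_command", "arguments": {
  "deltas": [
    {"x":0,"y":0.08,"z":0,"rx":0,"ry":0,"rz":0,"jaw":1},
    {"x":0,"y":0.03,"z":0,"rx":0,"ry":0,"rz":0,"jaw":1},
    {"x":0,"y":0,"z":0,"rx":0,"ry":0,"rz":0,"jaw":1},
    {"x":0,"y":0,"z":0,"rx":0,"ry":0,"rz":0,"jaw":1}
  ]
}}

```text
time: 19.3
tcp_pos: [0.6575, -0.1086, 0.2138]
ee_rot: [0.999, 0.036, -0.0, 0.0]
force: [-1.9, -1.6, 3.5]
opening: 0.16
grip_force: 20.0
```

>>> {"name": "arm_command", "arguments": {
  "deltas": [
    {"x":0,"y":0.02,"z":0,"rx":0,"ry":0,"rz":0,"jaw":1},
    {"x":0,"y":0,"z":0,"rx":0,"ry":0,"rz":0,"jaw":1}
  ]
}}

```text
time: 19.55
tcp_pos: [0.6578, -0.1122, 0.2138]
ee_rot: [0.999, 0.036, -0.0, -0.0]
force: [-3.1, -0.7, 6.1]
opening: 0.155
grip_force: 20.0
```

>>> {"name": "arm_command", "arguments": {
  "deltas": [
    {"x":0,"y":0.01,"z":0,"rx":0,"ry":0,"rz":0,"jaw":1},
    {"x":0,"y":0,"z":0,"rx":0,"ry":0,"rz":0,"jaw":1}
  ]
}}

```text
time: 19.8
tcp_pos: [0.658, -0.1141, 0.2138]
ee_rot: [0.999, 0.036, -0.0, -0.0]
force: [-2.5, 0.9, 4.8]
opening: 0.158
grip_force: 20.0
```

>>> {"name": "arm_command", "arguments": {
  "deltas": [
    {"x":0,"y":0.01,"z":0,"rx":0,"ry":0,"rz":0,"jaw":1},
    {"x":0,"y":0,"z":0,"rx":0,"ry":0,"rz":0,"jaw":1}
  ]
}}

```text
time: 20.05
tcp_pos: [0.6581, -0.1149, 0.2138]
ee_rot: [0.999, 0.036, -0.0, -0.001]
force: [-2.4, 5.2, 7.0]
opening: 0.155
grip_force: 20.0
```

>>> {"name": "arm_command", "arguments": {
  "deltas": [
    {"x":0,"y":0.01,"z":0,"rx":0,"ry":0,"rz":0,"jaw":1},
    {"x":0,"y":0,"z":0,"rx":0,"ry":0,"rz":0,"jaw":1}
  ]
}}

```text
time: 20.3
tcp_pos: [0.6582, -0.1154, 0.2138]
ee_rot: [0.999, 0.036, -0.001, -0.002]
force: [-3.2, 11.4, 7.2]
opening: 0.16
grip_force: 20.0
```

>>> {"name": "arm_command", "arguments": {
  "deltas": [
    {"x":0,"y":0,"z":0,"rx":0,"ry":0,"rz":0,"jaw":-0.3},
    {"x":0,"y":0,"z":0,"rx":0,"ry":0,"rz":0,"jaw":-0.3},
    {"x":0,"y":0,"z":0,"rx":0,"ry":0,"rz":0,"jaw":-0.3},
    {"x":0,"y":0,"z":-0.25,"rx":0,"ry":0,"rz":0,"jaw":-0.3},
    {"x":0,"y":0,"z":-0.28,"rx":0,"ry":0,"rz":0,"jaw":-0.3}
  ]
}}

```text
time: 20.92
tcp_pos: [0.6577, -0.119, 0.3192]
ee_rot: [0.999, 0.035, -0.002, -0.001]
force: [0.3, -0.3, 0.2]
opening: 0.653
grip_force: 0.0
```

```bash
python3 -c "
from h import *
to(.494,-.302,.16,4.1)"
```

```text
t 20.93 pinch [ 0.6573 -0.1188  0.1719] toolx [ 0.998  0.071 -0.003] z [-0.003  0.001 -1.   ] op 0.653 g 0.0 F [ 0.3 -0.3  0.2]
rz -0.001 then x -0.880 y 0.855 z 0.060 yaw 4.1 j6 1.14
```

The cover is shut against its stop. Go to the round jar.

>>> {"name": "arm_command", "arguments": {
  "deltas": [
    {"x":-0.176,"y":0.171,"z":0,"rx":0,"ry":0,"rz":0,"jaw":-0.3},
    {"x":-0.176,"y":0.171,"z":0,"rx":0,"ry":0,"rz":0,"jaw":-0.3},
    {"x":-0.176,"y":0.171,"z":0,"rx":0,"ry":0,"rz":0,"jaw":-0.3},
    {"x":-0.176,"y":0.171,"z":0,"rx":0,"ry":0,"rz":0,"jaw":-0.3},
    {"x":-0.176,"y":0.171,"z":0,"rx":0,"ry":0,"rz":0,"jaw":-0.3}
  ]
}}

```text
time: 21.55
tcp_pos: [0.4936, -0.3031, 0.3197]
ee_rot: [0.999, 0.035, 0.0, 0.0]
force: [-0.0, 0.2, -0.8]
opening: 0.648
grip_force: 0.0
```

>>> {"name": "arm_command", "arguments": {
  "deltas": [
    {"x":0,"y":0,"z":0,"rx":0,"ry":0,"rz":0,"jaw":-0.3},
    {"x":0,"y":0,"z":0.1,"rx":0,"ry":0,"rz":0,"jaw":-0.3},
    {"x":0,"y":0,"z":0,"rx":0,"ry":0,"rz":0,"jaw":-0.3}
  ]
}}

```text
time: 21.92
tcp_pos: [0.4947, -0.301, 0.2982]
ee_rot: [0.999, 0.036, -0.001, -0.001]
force: [1.4, -0.3, -0.5]
opening: 0.649
grip_force: 0.0
```

```bash
python3 - <<'E'
from ov import *
to(.494,-.302,.102,4.1)
a=[]
for n,(u,v,w,h),k in(("top",(330,160,100,100),3.8),("scene",(150,190,100,100),3.8)):
    im=np.ascontiguousarray(cv2.resize(np.ascontiguousarray(eyes.capture(n)[v:v+h,u:u+w,::-1]),None,fx=k,fy=k,interpolation=3))
    for z,r in((.08,.032),(.106,.013)):draw(im,n,circ(.494,-.302,r,z),k,np.array([u,v]),(0,255,0))
    a.append(im)
cv2.imwrite("pics/r1.png",np.hstack(a))
E
```

```text
t 21.93 pinch [ 0.4944 -0.3006  0.1509] toolx [ 0.997  0.071 -0.002] z [-0.002  0.002 -1.   ] op 0.649 g 0.0 F [ 1.4 -0.3 -0.5]
rz -0.0 then x -0.003 y 0.007 z 0.245 yaw 4.1 j6 0.75
```

View pics/r1.png

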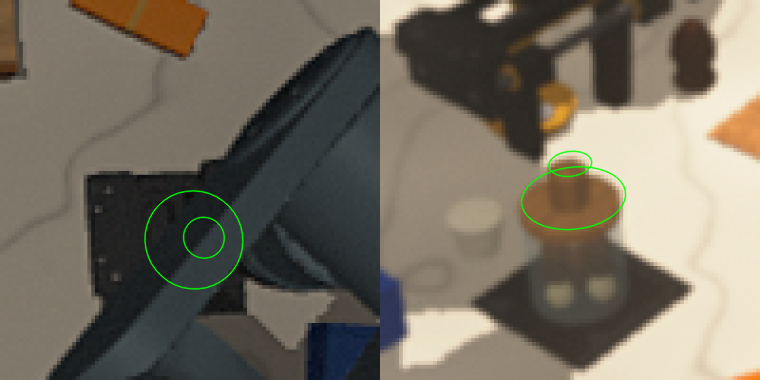

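The overlay and jar agree within about 1-2 px in the scene view (knob at (570,165) in the crop). Descend and grip.

>>> {"name": "arm_command", "arguments": {
  "deltas": [
    {"x":0,"y":0.005,"z":0.1,"rx":0,"ry":0,"rz":0,"jaw":-0.3},
    {"x":0,"y":0,"z":0.08,"rx":0,"ry":0,"rz":0,"jaw":-0.3},
    {"x":0,"y":0,"z":0.04,"rx":0,"ry":0,"rz":0,"jaw":-0.3},
    {"x":0,"y":0,"z":0,"rx":0,"ry":0,"rz":0,"jaw":-0.3}
  ]
}}

```text
time: 22.52
tcp_pos: [0.4949, -0.3025, 0.2551]
ee_rot: [0.999, 0.036, -0.0, -0.001]
force: [-0.0, -0.0, -0.2]
opening: 0.65
grip_force: 0.0
```

```bash
python3 -c "
from h import *
to(.494,-.302,.102,4.1)"
```

```text
t 22.52 pinch [ 0.4948 -0.3024  0.1078] toolx [ 0.997  0.071 -0.001] z [-0.001  0.001 -1.   ] op 0.65 g 0.0 F [-0.  -0.  -0.2]
rz -0.0 then x -0.004 y -0.002 z 0.029 yaw 4.1 j6 0.75
```

>>> {"name": "arm_command", "arguments": {
  "deltas": [
    {"x":0,"y":0,"z":0.025,"rx":0,"ry":0,"rz":0,"jaw":-0.3},
    {"x":0,"y":0,"z":0,"rx":0,"ry":0,"rz":0,"jaw":1},
    {"x":0,"y":0,"z":0,"rx":0,"ry":0,"rz":0,"jaw":1},
    {"x":0,"y":0,"z":0,"rx":0,"ry":0,"rz":0,"jaw":1},
    {"x":0,"y":0,"z":0,"rx":0,"ry":0,"rz":0,"jaw":1}
  ],
  "force": 20
}}

```text
time: 23.15
tcp_pos: [0.4951, -0.3032, 0.2511]
ee_rot: [0.999, 0.036, 0.0, 0.001]
force: [0.3, -2.0, 1.2]
opening: 0.289
grip_force: 19.8
```

>>> {"name": "arm_command", "arguments": {
  "deltas": [
    {"x":0,"y":0,"z":0,"rx":0,"ry":0,"rz":0,"jaw":1},
    {"x":0,"y":0,"z":0,"rx":0,"ry":0,"rz":0,"jaw":1},
    {"x":0,"y":0,"z":0,"rx":0,"ry":0,"rz":0,"jaw":1},
    {"x":0,"y":0,"z":0,"rx":0,"ry":0,"rz":0,"jaw":1}
  ]
}}

```text
time: 23.65
tcp_pos: [0.4951, -0.3031, 0.2511]
ee_rot: [0.999, 0.036, 0.0, 0.0]
force: [0.1, -3.4, 4.1]
opening: 0.29
grip_force: 19.8
```

```bash
python3 -c "
from h import *
to(.463,-.061,.16,4.1)"
```

```text
t 23.65 pinch [ 0.4952 -0.3033  0.1038] toolx [0.997 0.071 0.001] z [ 0.001 -0.001 -1.   ] op 0.29 g 19.78259464725852 F [ 0.1 -3.4  4.1]
rz -0.0 then x -0.074 y -1.220 z -0.281 yaw 4.1 j6 0.75
```

>>> {"name": "arm_command", "arguments": {
  "deltas": [
    {"x":0,"y":0,"z":-0.04,"rx":0,"ry":0,"rz":0,"jaw":1},
    {"x":0,"y":0,"z":-0.08,"rx":0,"ry":0,"rz":0,"jaw":1},
    {"x":0,"y":0,"z":-0.1,"rx":0,"ry":0,"rz":0,"jaw":1},
    {"x":0,"y":-0.05,"z":-0.06,"rx":0,"ry":0,"rz":0,"jaw":1},
    {"x":-0.01,"y":-0.11,"z":0,"rx":0,"ry":0,"rz":0,"jaw":1}
  ]
}}

```text
time: 24.28
tcp_pos: [0.4908, -0.2705, 0.3079]
ee_rot: [0.999, 0.035, 0.001, 0.001]
force: [1.2, -0.7, -4.9]
opening: 0.29
grip_force: 19.7
```

>>> {"name": "arm_command", "arguments": {
  "deltas": [
    {"x":-0.01,"y":-0.16,"z":0,"rx":0,"ry":0,"rz":0,"jaw":1},
    {"x":-0.01,"y":-0.18,"z":0,"rx":0,"ry":0,"rz":0,"jaw":1},
    {"x":-0.01,"y":-0.18,"z":0,"rx":0,"ry":0,"rz":0,"jaw":1},
    {"x":-0.01,"y":-0.18,"z":0,"rx":0,"ry":0,"rz":0,"jaw":1},
    {"x":-0.01,"y":-0.16,"z":0,"rx":0,"ry":0,"rz":0,"jaw":1}
  ]
}}

```text
time: 24.9
tcp_pos: [0.467, -0.0973, 0.3056]
ee_rot: [0.999, 0.036, -0.001, -0.001]
force: [0.4, 0.9, -2.9]
opening: 0.292
grip_force: 19.7
```

>>> {"name": "arm_command", "arguments": {
  "deltas": [
    {"x":-0.01,"y":-0.12,"z":0,"rx":0,"ry":0,"rz":0,"jaw":1},
    {"x":-0.004,"y":-0.08,"z":0,"rx":0,"ry":0,"rz":0,"jaw":1},
    {"x":0,"y":0,"z":0,"rx":0,"ry":0,"rz":0,"jaw":1},
    {"x":0,"y":0,"z":0,"rx":0,"ry":0,"rz":0,"jaw":1}
  ]
}}

```text
time: 25.4
tcp_pos: [0.4629, -0.0608, 0.3067]
ee_rot: [0.999, 0.036, 0.0, 0.0]
force: [-0.2, -0.1, -2.0]
opening: 0.29
grip_force: 19.8
```

```bash
python3 -c "
from h import *
to(.463,-.061,.1015,4.1)"
```

```text
t 25.4 pinch [ 0.4629 -0.0609  0.1594] toolx [0.997 0.071 0.   ] z [ 0. -0. -1.] op 0.29 g 19.76383186876774 F [-0.2 -0.1 -2. ]
rz -0.0 then x 0.000 y 0.001 z 0.289 yaw 4.1 j6 1.11
```

>>> {"name": "arm_command", "arguments": {
  "deltas": [
    {"x":0,"y":0,"z":0.08,"rx":0,"ry":0,"rz":0,"jaw":1},
    {"x":0,"y":0,"z":0.1,"rx":0,"ry":0,"rz":0,"jaw":1},
    {"x":0,"y":0,"z":0.06,"rx":0,"ry":0,"rz":0,"jaw":1},
    {"x":0,"y":0,"z":0.02,"rx":0,"ry":0,"rz":0,"jaw":1},
    {"x":0,"y":0,"z":0,"rx":0,"ry":0,"rz":0,"jaw":1}
  ]
}}

```text
time: 26.02
tcp_pos: [0.4629, -0.0607, 0.2545]
ee_rot: [0.999, 0.035, -0.0, -0.0]
force: [-0.6, 0.6, -2.9]
opening: 0.288
grip_force: 19.8
```

>>> {"name": "arm_command", "arguments": {
  "deltas": [
    {"x":0,"y":0,"z":0.01,"rx":0,"ry":0,"rz":0,"jaw":1},
    {"x":0,"y":0,"z":0.01,"rx":0,"ry":0,"rz":0,"jaw":1},
    {"x":0,"y":0,"z":0.007,"rx":0,"ry":0,"rz":0,"jaw":1},
    {"x":0,"y":0,"z":0,"rx":0,"ry":0,"rz":0,"jaw":1},
    {"x":0,"y":0,"z":0,"rx":0,"ry":0,"rz":0,"jaw":1}
  ]
}}

```text
time: 26.65
tcp_pos: [0.4629, -0.0605, 0.2494]
ee_rot: [0.999, 0.036, 0.0, 0.0]
force: [1.3, -0.5, -2.3]
opening: 0.289
grip_force: 19.8
```

>>> {"name": "arm_command", "arguments": {
  "deltas": [
    {"x":0,"y":0,"z":0.006,"rx":0,"ry":0,"rz":0,"jaw":1},
    {"x":0,"y":0,"z":0,"rx":0,"ry":0,"rz":0,"jaw":1}
  ]
}}

```text
time: 26.9
tcp_pos: [0.4629, -0.0606, 0.2481]
ee_rot: [0.999, 0.036, 0.0, 0.0]
force: [-0.1, 0.6, -3.4]
opening: 0.288
grip_force: 19.8
```

>>> {"name": "arm_command", "arguments": {
  "deltas": [
    {"x":0,"y":0,"z":0.004,"rx":0,"ry":0,"rz":0,"jaw":1},
    {"x":0,"y":0,"z":0,"rx":0,"ry":0,"rz":0,"jaw":1}
  ]
}}

```text
time: 27.15
tcp_pos: [0.4633, -0.0607, 0.2479]
ee_rot: [0.999, 0.036, 0.001, 0.0]
force: [-0.4, -1.0, 4.2]
opening: 0.288
grip_force: 19.7
```

The jar stands on the mat. Release, rise and look.

>>> {"name": "arm_command", "arguments": {
  "deltas": [
    {"x":0,"y":0,"z":0,"rx":0,"ry":0,"rz":0,"jaw":-0.3},
    {"x":0,"y":0,"z":0,"rx":0,"ry":0,"rz":0,"jaw":-0.3},
    {"x":0,"y":0,"z":0,"rx":0,"ry":0,"rz":0,"jaw":-0.3},
    {"x":0,"y":0,"z":-0.15,"rx":0,"ry":0,"rz":0,"jaw":-0.3},
    {"x":0,"y":0,"z":-0.2,"rx":0,"ry":0,"rz":0,"jaw":-0.3}
  ]
}}

```text
time: 27.78
tcp_pos: [0.4623, -0.0603, 0.317]
ee_rot: [0.999, 0.036, -0.001, -0.001]
force: [1.2, -0.7, 0.3]
opening: 0.649
grip_force: 0.0
```

```bash
python3 -c "
from h import *
to(.477,.131,.15,4.1)"
```

```text
t 27.77 pinch [ 0.4619 -0.0601  0.1697] toolx [ 0.997  0.071 -0.003] z [-0.003  0.001 -1.   ] op 0.649 g 0.0 F [ 1.2 -0.7  0.3]
rz -0.0 then x 0.144 y -0.948 z 0.099 yaw 4.1 j6 1.11
```

>>> {"name": "arm_command", "arguments": {
  "deltas": [
    {"x":0.029,"y":-0.19,"z":0,"rx":0,"ry":0,"rz":0,"jaw":-0.3},
    {"x":0.029,"y":-0.19,"z":0,"rx":0,"ry":0,"rz":0,"jaw":-0.3},
    {"x":0.029,"y":-0.19,"z":0,"rx":0,"ry":0,"rz":0,"jaw":-0.3},
    {"x":0.029,"y":-0.189,"z":0,"rx":0,"ry":0,"rz":0,"jaw":-0.3},
    {"x":0.028,"y":-0.189,"z":0,"rx":0,"ry":0,"rz":0,"jaw":-0.3}
  ]
}}

```text
time: 28.4
tcp_pos: [0.478, 0.132, 0.3173]
ee_rot: [0.999, 0.036, 0.0, -0.0]
force: [0.2, -0.2, -0.9]
opening: 0.651
grip_force: 0.0
```

>>> {"name": "arm_command", "arguments": {
  "deltas": [
    {"x":0,"y":0,"z":0,"rx":0,"ry":0,"rz":0,"jaw":-0.3},
    {"x":0,"y":0,"z":0.09,"rx":0,"ry":0,"rz":0,"jaw":-0.3},
    {"x":0,"y":0,"z":0,"rx":0,"ry":0,"rz":0,"jaw":-0.3}
  ]
}}

```text
time: 28.78
tcp_pos: [0.4774, 0.1299, 0.2981]
ee_rot: [0.999, 0.035, -0.002, 0.0]
force: [0.2, -0.5, 1.2]
opening: 0.649
grip_force: 0.0
```

```bash
python3 - <<'E'
from ov import *
to(.477,.131,.1033,4.1)
a=[]
for n,(u,v,w,h),k in(("top",(230,180,100,100),3.8),("scene",(220,130,110,100),3.8)):
    im=np.ascontiguousarray(cv2.resize(np.ascontiguousarray(eyes.capture(n)[v:v+h,u:u+w,::-1]),None,fx=k,fy=k,interpolation=3))
    o=np.array([u,v])
    for z,r in((.077,.032),(.103,.013)):draw(im,n,circ(.463,-.061,r,z),k,o,(0,255,0))
    draw(im,n,circ(.477,.131,.013,.106),k,o,(0,255,0));draw(im,n,rect(.477,.131,np.deg2rad(50.2),.062,.062,.08),k,o,(0,255,0))
    a.append(im)
cv2.imwrite("pics/s1.png",np.hstack(a))
E
```

```text
t 28.77 pinch [0.4769 0.1299 0.1508] toolx [ 0.997  0.071 -0.003] z [-0.003 -0.    -1.   ] op 0.649 g 0.0 F [ 0.2 -0.5  1.2]
rz -0.0 then x 0.001 y -0.006 z 0.237 yaw 4.1 j6 1.53
```

View pics/s1.png

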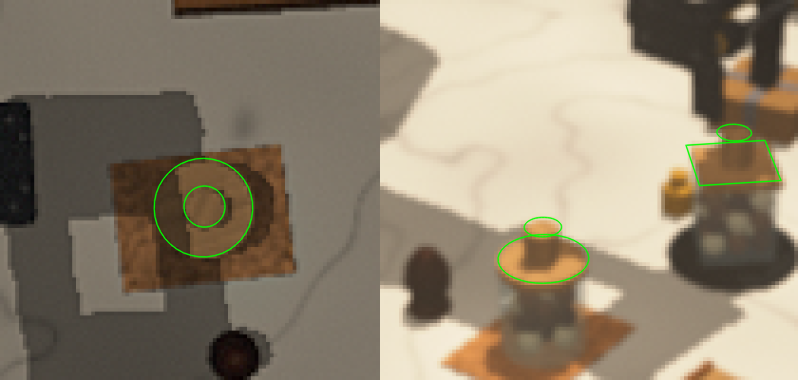

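The round jar stands on the mat exactly at (0.463,-0.061), and the egg is untouched at (235,355). The square jar overlay fits. Grip it.

>>> {"name": "arm_command", "arguments": {
  "deltas": [
    {"x":0,"y":-0.005,"z":0.1,"rx":0,"ry":0,"rz":0,"jaw":-0.3},
    {"x":0,"y":0,"z":0.08,"rx":0,"ry":0,"rz":0,"jaw":-0.3},
    {"x":0,"y":0,"z":0.03,"rx":0,"ry":0,"rz":0,"jaw":-0.3},
    {"x":0,"y":0,"z":0,"rx":0,"ry":0,"rz":0,"jaw":-0.3}
  ]
}}

```text
time: 29.38
tcp_pos: [0.478, 0.1315, 0.257]
ee_rot: [0.999, 0.035, -0.0, 0.0]
force: [1.3, 0.7, -0.0]
opening: 0.65
grip_force: 0.0
```

```bash
python3 -c "
from h import *
to(.477,.131,.1033,4.1)"
```

```text
t 29.38 pinch [0.4778 0.1315 0.1097] toolx [ 0.997  0.071 -0.001] z [-0.001 -0.    -1.   ] op 0.65 g 0.0 F [ 1.3  0.7 -0. ]
rz -0.0 then x -0.004 y 0.002 z 0.032 yaw 4.1 j6 1.53
```

>>> {"name": "arm_command", "arguments": {
  "deltas": [
    {"x":-0.003,"y":0,"z":0.029,"rx":0,"ry":0,"rz":0,"jaw":-0.3},
    {"x":0,"y":0,"z":0,"rx":0,"ry":0,"rz":0,"jaw":1},
    {"x":0,"y":0,"z":0,"rx":0,"ry":0,"rz":0,"jaw":1},
    {"x":0,"y":0,"z":0,"rx":0,"ry":0,"rz":0,"jaw":1},
    {"x":0,"y":0,"z":0,"rx":0,"ry":0,"rz":0,"jaw":1}
  ]
}}

```text
time: 30.0
tcp_pos: [0.4775, 0.1315, 0.2517]
ee_rot: [0.999, 0.036, 0.0, 0.0]
force: [0.4, -0.3, 1.3]
opening: 0.292
grip_force: 20.0
```

>>> {"name": "arm_command", "arguments": {
  "deltas": [
    {"x":0,"y":0,"z":0,"rx":0,"ry":0,"rz":0,"jaw":1},
    {"x":0,"y":0,"z":0,"rx":0,"ry":0,"rz":0,"jaw":1},
    {"x":0,"y":0,"z":0,"rx":0,"ry":0,"rz":0,"jaw":1}
  ]
}}

```text
time: 30.38
tcp_pos: [0.4775, 0.1315, 0.2516]
ee_rot: [0.999, 0.036, 0.0, 0.0]
force: [-0.0, -2.7, 1.6]
opening: 0.285
grip_force: 20.0
```

```bash
python3 -c "
from h import *
to(.493,-.302,.11,4.1)"
```

```text
t 30.38 pinch [0.4776 0.1315 0.1043] toolx [0.997 0.071 0.   ] z [ 0. -0. -1.] op 0.285 g 19.997684340924025 F [-0.  -2.7  1.6]
rz -0.0 then x -0.078 y 2.168 z -0.028 yaw 4.1 j6 1.53
```

Lift high (130 mm) to clear the round jar on the mat, then travel.

>>> {"name": "arm_command", "arguments": {
  "deltas": [
    {"x":0,"y":0,"z":-0.05,"rx":0,"ry":0,"rz":0,"jaw":1},
    {"x":0,"y":0,"z":-0.12,"rx":0,"ry":0,"rz":0,"jaw":1},
    {"x":0,"y":0,"z":-0.18,"rx":0,"ry":0,"rz":0,"jaw":1},
    {"x":0,"y":0,"z":-0.18,"rx":0,"ry":0,"rz":0,"jaw":1},
    {"x":0,"y":0,"z":-0.12,"rx":0,"ry":0,"rz":0,"jaw":1}
  ]
}}

```text
time: 31.0
tcp_pos: [0.4773, 0.1318, 0.3835]
ee_rot: [0.999, 0.036, 0.001, -0.0]
force: [-0.4, -0.5, -2.9]
opening: 0.287
grip_force: 20.0
```

>>> {"name": "arm_command", "arguments": {
  "deltas": [
    {"x":0,"y":0.06,"z":0,"rx":0,"ry":0,"rz":0,"jaw":1},
    {"x":0,"y":0.12,"z":0,"rx":0,"ry":0,"rz":0,"jaw":1},
    {"x":-0.01,"y":0.18,"z":0,"rx":0,"ry":0,"rz":0,"jaw":1},
    {"x":-0.01,"y":0.2,"z":0,"rx":0,"ry":0,"rz":0,"jaw":1},
    {"x":-0.01,"y":0.2,"z":0,"rx":0,"ry":0,"rz":0,"jaw":1}
  ]
}}

```text
time: 31.62
tcp_pos: [0.4814, -0.022, 0.3797]
ee_rot: [0.999, 0.036, -0.001, -0.0]
force: [0.5, 0.9, -2.6]
opening: 0.286
grip_force: 20.0
```

>>> {"name": "arm_command", "arguments": {
  "deltas": [
    {"x":-0.01,"y":0.2,"z":0,"rx":0,"ry":0,"rz":0,"jaw":1},
    {"x":-0.01,"y":0.2,"z":0,"rx":0,"ry":0,"rz":0,"jaw":1},
    {"x":-0.01,"y":0.2,"z":0,"rx":0,"ry":0,"rz":0,"jaw":1},
    {"x":-0.01,"y":0.2,"z":0,"rx":0,"ry":0,"rz":0,"jaw":1},
    {"x":-0.008,"y":0.2,"z":0,"rx":0,"ry":0,"rz":0,"jaw":1}
  ]
}}

```text
time: 32.25
tcp_pos: [0.4859, -0.2222, 0.3795]
ee_rot: [0.999, 0.035, -0.001, -0.001]
force: [0.3, 0.1, -2.6]
opening: 0.285
grip_force: 20.0
```

>>> {"name": "arm_command", "arguments": {
  "deltas": [
    {"x":0,"y":0.18,"z":0,"rx":0,"ry":0,"rz":0,"jaw":1},
    {"x":0,"y":0.12,"z":0,"rx":0,"ry":0,"rz":0,"jaw":1},
    {"x":0,"y":0.1,"z":0,"rx":0,"ry":0,"rz":0,"jaw":1},
    {"x":0,"y":0,"z":0,"rx":0,"ry":0,"rz":0,"jaw":1},
    {"x":0,"y":0,"z":0,"rx":0,"ry":0,"rz":0,"jaw":1}
  ]
}}

```text
time: 32.88
tcp_pos: [0.4926, -0.2996, 0.3812]
ee_rot: [0.999, 0.036, -0.0, -0.001]
force: [0.2, -0.3, -3.8]
opening: 0.287
grip_force: 20.0
```

```bash
python3 -c "
from h import *
to(.493,-.302,.1043,4.1)"
```

```text
t 32.88 pinch [ 0.4925 -0.2995  0.2339] toolx [ 0.997  0.072 -0.   ] z [-0.001  0.001 -1.   ] op 0.287 g 19.99908627010882 F [ 0.2 -0.3 -3.8]
rz 0.0 then x 0.001 y 0.013 z 0.648 yaw 4.1 j6 0.75
```

>>> {"name": "arm_command", "arguments": {
  "deltas": [
    {"x":0,"y":0.012,"z":0.08,"rx":0,"ry":0,"rz":0,"jaw":1},
    {"x":0,"y":0,"z":0.16,"rx":0,"ry":0,"rz":0,"jaw":1},
    {"x":0,"y":0,"z":0.16,"rx":0,"ry":0,"rz":0,"jaw":1},
    {"x":0,"y":0,"z":0.12,"rx":0,"ry":0,"rz":0,"jaw":1},
    {"x":0,"y":0,"z":0.06,"rx":0,"ry":0,"rz":0,"jaw":1}
  ]
}}

```text
time: 33.5
tcp_pos: [0.4922, -0.3016, 0.2631]
ee_rot: [0.999, 0.036, -0.001, -0.001]
force: [0.3, 0.3, -3.7]
opening: 0.287
grip_force: 20.0
```

>>> {"name": "arm_command", "arguments": {
  "deltas": [
    {"x":0,"y":0,"z":0.02,"rx":0,"ry":0,"rz":0,"jaw":1},
    {"x":0,"y":0,"z":0.01,"rx":0,"ry":0,"rz":0,"jaw":1},
    {"x":0,"y":0,"z":0,"rx":0,"ry":0,"rz":0,"jaw":1},
    {"x":0,"y":0,"z":0,"rx":0,"ry":0,"rz":0,"jaw":1}
  ]
}}

```text
time: 34.0
tcp_pos: [0.493, -0.303, 0.2603]
ee_rot: [0.999, 0.036, 0.0, 0.0]
force: [-0.3, -0.3, -2.1]
opening: 0.288
grip_force: 20.0
```

```bash
python3 -c "
from h import *
to(.493,-.302,.1043,4.1)"
```

```text
t 34.0 pinch [ 0.4931 -0.3031  0.113 ] toolx [0.997 0.071 0.001] z [ 0.001 -0.001 -1.   ] op 0.288 g 19.998754570260644 F [-0.3 -0.3 -2.1]
rz -0.0 then x -0.000 y -0.006 z 0.043 yaw 4.1 j6 0.74
```

>>> {"name": "arm_command", "arguments": {
  "deltas": [
    {"x":0,"y":-0.004,"z":0.015,"rx":0,"ry":0,"rz":0,"jaw":1},
    {"x":0,"y":0,"z":0.012,"rx":0,"ry":0,"rz":0,"jaw":1},
    {"x":0,"y":0,"z":0.006,"rx":0,"ry":0,"rz":0,"jaw":1},
    {"x":0,"y":0,"z":0,"rx":0,"ry":0,"rz":0,"jaw":1},
    {"x":0,"y":0,"z":0,"rx":0,"ry":0,"rz":0,"jaw":1}
  ]
}}

```text
time: 34.62
tcp_pos: [0.4927, -0.302, 0.2529]
ee_rot: [0.999, 0.036, 0.0, 0.0]
force: [0.5, -0.7, -2.9]
opening: 0.289
grip_force: 20.0
```

>>> {"name": "arm_command", "arguments": {
  "deltas": [
    {"x":0,"y":0,"z":0.005,"rx":0,"ry":0,"rz":0,"jaw":1},
    {"x":0,"y":0,"z":0,"rx":0,"ry":0,"rz":0,"jaw":1}
  ]
}}

```text
time: 34.88
tcp_pos: [0.4927, -0.302, 0.2518]
ee_rot: [0.999, 0.036, -0.0, -0.0]
force: [-0.4, -0.7, -2.6]
opening: 0.281
grip_force: 20.0
```

>>> {"name": "arm_command", "arguments": {
  "deltas": [
    {"x":0,"y":0,"z":0.004,"rx":0,"ry":0,"rz":0,"jaw":1},
    {"x":0,"y":0,"z":0,"rx":0,"ry":0,"rz":0,"jaw":1}
  ]
}}

```text
time: 35.12
tcp_pos: [0.4928, -0.3022, 0.2516]
ee_rot: [0.999, 0.036, 0.0, 0.0]
force: [-3.2, 0.2, 3.3]
opening: 0.285
grip_force: 20.0
```

Contact. Release, rise and head back to the round jar at (0.463, -0.061).

>>> {"name": "arm_command", "arguments": {
  "deltas": [
    {"x":0,"y":0,"z":0,"rx":0,"ry":0,"rz":0,"jaw":-0.3},
    {"x":0,"y":0,"z":0,"rx":0,"ry":0,"rz":0,"jaw":-0.3},
    {"x":0,"y":0,"z":0,"rx":0,"ry":0,"rz":0,"jaw":-0.3},
    {"x":0,"y":0,"z":-0.15,"rx":0,"ry":0,"rz":0,"jaw":-0.3},
    {"x":0,"y":0,"z":-0.2,"rx":0,"ry":0,"rz":0,"jaw":-0.3}
  ]
}}

```text
time: 35.75
tcp_pos: [0.4923, -0.3017, 0.3206]
ee_rot: [0.999, 0.036, -0.001, -0.001]
force: [-0.0, -0.5, -0.3]
opening: 0.648
grip_force: 0.0
```

>>> {"name": "arm_command", "arguments": {
  "deltas": [
    {"x":-0.01,"y":-0.203,"z":0,"rx":0,"ry":0,"rz":0,"jaw":-0.3},
    {"x":-0.01,"y":-0.203,"z":0,"rx":0,"ry":0,"rz":0,"jaw":-0.3},
    {"x":-0.01,"y":-0.203,"z":0,"rx":0,"ry":0,"rz":0,"jaw":-0.3},
    {"x":-0.01,"y":-0.203,"z":0,"rx":0,"ry":0,"rz":0,"jaw":-0.3},
    {"x":-0.01,"y":-0.203,"z":0,"rx":0,"ry":0,"rz":0,"jaw":-0.3}
  ]
}}

```text
time: 36.38
tcp_pos: [0.468, -0.099, 0.3212]
ee_rot: [0.999, 0.035, 0.0, 0.0]
force: [0.7, 0.3, -0.2]
opening: 0.652
grip_force: 0.0
```

>>> {"name": "arm_command", "arguments": {
  "deltas": [
    {"x":-0.014,"y":-0.2,"z":0,"rx":0,"ry":0,"rz":0,"jaw":-0.3},
    {"x":0,"y":0,"z":0,"rx":0,"ry":0,"rz":0,"jaw":-0.3},
    {"x":0,"y":0,"z":0.1,"rx":0,"ry":0,"rz":0,"jaw":-0.3},
    {"x":0,"y":0,"z":0,"rx":0,"ry":0,"rz":0,"jaw":-0.3}
  ]
}}

```text
time: 36.88
tcp_pos: [0.4623, -0.061, 0.3001]
ee_rot: [0.999, 0.035, -0.001, -0.0]
force: [-0.9, 0.7, 0.2]
opening: 0.651
grip_force: 0.0
```

```bash
python3 -c "
from h import *
to(.463,-.061,.1008,4.1)"
```

```text
t 36.88 pinch [ 0.4619 -0.0609  0.1528] toolx [ 0.997  0.071 -0.002] z [-0.002  0.001 -1.   ] op 0.651 g 0.0 F [-0.9  0.7  0.2]
rz -0.0 then x 0.005 y 0.001 z 0.260 yaw 4.1 j6 1.11
```

>>> {"name": "arm_command", "arguments": {
  "deltas": [
    {"x":0.003,"y":0,"z":0.1,"rx":0,"ry":0,"rz":0,"jaw":-0.3},
    {"x":0,"y":0,"z":0.09,"rx":0,"ry":0,"rz":0,"jaw":-0.3},
    {"x":0,"y":0,"z":0.03,"rx":0,"ry":0,"rz":0,"jaw":-0.3},
    {"x":0,"y":0,"z":0,"rx":0,"ry":0,"rz":0,"jaw":-0.3},
    {"x":0,"y":0,"z":0,"rx":0,"ry":0,"rz":0,"jaw":-0.3}
  ]
}}

```text
time: 37.5
tcp_pos: [0.4637, -0.0608, 0.2579]
ee_rot: [0.999, 0.035, 0.001, 0.0]
force: [0.1, 0.5, 0.4]
opening: 0.651
grip_force: 0.0
```

```bash
python3 -c "
from h import *
to(.463,-.061,.1008,4.1)"
```

```text
t 37.5 pinch [ 0.4639 -0.0609  0.1106] toolx [0.997 0.071 0.001] z [ 0.001 -0.001 -1.   ] op 0.651 g 0.0 F [0.1 0.5 0.4]
rz -0.0 then x -0.004 y 0.000 z 0.049 yaw 4.1 j6 1.11
```

>>> {"name": "arm_command", "arguments": {
  "deltas": [
    {"x":-0.003,"y":0,"z":0.046,"rx":0,"ry":0,"rz":0,"jaw":-0.3},
    {"x":0,"y":0,"z":0,"rx":0,"ry":0,"rz":0,"jaw":1},
    {"x":0,"y":0,"z":0,"rx":0,"ry":0,"rz":0,"jaw":1},
    {"x":0,"y":0,"z":0,"rx":0,"ry":0,"rz":0,"jaw":1},
    {"x":0,"y":0,"z":0,"rx":0,"ry":0,"rz":0,"jaw":1}
  ]
}}

```text
time: 38.12
tcp_pos: [0.4628, -0.0607, 0.2481]
ee_rot: [0.999, 0.036, 0.0, 0.0]
force: [-0.3, -1.5, -0.2]
opening: 0.29
grip_force: 19.9
```

>>> {"name": "arm_command", "arguments": {
  "deltas": [
    {"x":0,"y":0,"z":0,"rx":0,"ry":0,"rz":0,"jaw":1},
    {"x":0,"y":0,"z":0,"rx":0,"ry":0,"rz":0,"jaw":1},
    {"x":0,"y":0,"z":0,"rx":0,"ry":0,"rz":0,"jaw":1}
  ]
}}

```text
time: 38.5
tcp_pos: [0.4628, -0.0607, 0.2481]
ee_rot: [0.999, 0.036, 0.0, 0.0]
force: [-0.1, -3.1, 1.1]
opening: 0.29
grip_force: 19.9
```

```bash
python3 - <<'E'
from h import *
from scipy.optimize import least_squares
to(.483,.128,.104,4.1)
for n,(u,v,w,h),t in(("top",(180,190,60,65),62),("scene",(285,170,60,50),110)):
    g=eyes.capture(n).astype(int).max(2)
    m=np.zeros(g.shape,np.uint8); m[v:v+h,u:u+w]=g[v:v+h,u:u+w]<t
    c=max(cv2.findContours(m,0,1)[0],key=cv2.contourArea)[:,0]
    P=np.array([back(n,p,.006)[:2] for p in c])
    s=least_squares(lambda q:np.hypot(*(P-q).T)-.0515,[.485,.124],loss="soft_l1",f_scale=.001)
    print(n,len(P),s.x.round(4),np.median(abs(s.fun)), P.min(0).round(3),P.max(0).round(3))
    if n=="top": cv2.imwrite("pics/d.png",m*255)
E
```

```text
t 38.5 pinch [ 0.4628 -0.0607  0.1008] toolx [0.997 0.071 0.   ] z [ 0. -0. -1.] op 0.29 g 19.902740644756705 F [-0.1 -3.1  1.1]
rz -0.0 then x 0.168 y -0.934 z -0.016 yaw 4.1 j6 1.11
top 111 [0.4839 0.1266] 0.0013872715854380754 [0.434 0.077] [0.534 0.177]
scene 75 [0.4888 0.1229] 0.0032736347099100865 [0.439 0.073] [0.537 0.172]
```

The slate is now fully visible and the top view gives (0.484, 0.1265). Carry the round jar there.

>>> {"name": "arm_command", "arguments": {
  "deltas": [
    {"x":0,"y":0,"z":-0.04,"rx":0,"ry":0,"rz":0,"jaw":1},
    {"x":0,"y":0,"z":-0.08,"rx":0,"ry":0,"rz":0,"jaw":1},
    {"x":0,"y":0,"z":-0.1,"rx":0,"ry":0,"rz":0,"jaw":1},
    {"x":0.012,"y":-0.06,"z":-0.06,"rx":0,"ry":0,"rz":0,"jaw":1},
    {"x":0.02,"y":-0.11,"z":0,"rx":0,"ry":0,"rz":0,"jaw":1}
  ]
}}

```text
time: 39.22
tcp_pos: [0.4671, -0.0257, 0.3056]
ee_rot: [0.999, 0.035, 0.001, 0.0]
force: [-0.6, 2.0, -4.0]
opening: 0.294
grip_force: 19.9
```

>>> {"name": "arm_command", "arguments": {
  "deltas": [
    {"x":0.03,"y":-0.16,"z":0,"rx":0,"ry":0,"rz":0,"jaw":1},
    {"x":0.03,"y":-0.18,"z":0,"rx":0,"ry":0,"rz":0,"jaw":1},
    {"x":0.03,"y":-0.16,"z":0,"rx":0,"ry":0,"rz":0,"jaw":1},
    {"x":0.025,"y":-0.12,"z":0,"rx":0,"ry":0,"rz":0,"jaw":1},
    {"x":0.015,"y":-0.08,"z":0,"rx":0,"ry":0,"rz":0,"jaw":1}
  ]
}}

```text
time: 39.85
tcp_pos: [0.4823, 0.1171, 0.3041]
ee_rot: [0.999, 0.036, -0.0, -0.0]
force: [-0.7, -0.0, -3.5]
opening: 0.286
grip_force: 19.9
```

>>> {"name": "arm_command", "arguments": {
  "deltas": [
    {"x":0.01,"y":-0.056,"z":0,"rx":0,"ry":0,"rz":0,"jaw":1},
    {"x":0,"y":0,"z":0,"rx":0,"ry":0,"rz":0,"jaw":1},
    {"x":0,"y":0,"z":0.1,"rx":0,"ry":0,"rz":0,"jaw":1},
    {"x":0,"y":0,"z":0.06,"rx":0,"ry":0,"rz":0,"jaw":1},
    {"x":0,"y":0,"z":0.04,"rx":0,"ry":0,"rz":0,"jaw":1}
  ]
}}

```text
time: 40.48
tcp_pos: [0.4836, 0.1261, 0.2631]
ee_rot: [0.999, 0.035, -0.001, 0.0]
force: [0.8, 1.1, -3.5]
opening: 0.287
grip_force: 19.9
```

>>> {"name": "arm_command", "arguments": {
  "deltas": [
    {"x":0,"y":0,"z":0,"rx":0,"ry":0,"rz":0,"jaw":1},
    {"x":0,"y":0,"z":0,"rx":0,"ry":0,"rz":0,"jaw":1}
  ]
}}

```text
time: 40.72
tcp_pos: [0.4841, 0.1265, 0.2643]
ee_rot: [0.999, 0.035, 0.0, 0.0]
force: [-1.1, -0.4, -3.6]
opening: 0.288
grip_force: 19.9
```

```bash
python3 -c "
from h import *
to(.484,.1265,.1038,4.1)"
```

```text
t 40.73 pinch [0.4842 0.1265 0.117 ] toolx [0.997 0.071 0.001] z [ 0.001 -0.    -1.   ] op 0.288 g 19.892383409896865 F [-1.1 -0.4 -3.6]
rz -0.0 then x -0.001 y 0.000 z 0.066 yaw 4.1 j6 1.52
```

>>> {"name": "arm_command", "arguments": {
  "deltas": [
    {"x":0,"y":0,"z":0.025,"rx":0,"ry":0,"rz":0,"jaw":1},
    {"x":0,"y":0,"z":0.02,"rx":0,"ry":0,"rz":0,"jaw":1},
    {"x":0,"y":0,"z":0.01,"rx":0,"ry":0,"rz":0,"jaw":1},
    {"x":0,"y":0,"z":0.004,"rx":0,"ry":0,"rz":0,"jaw":1},
    {"x":0,"y":0,"z":0,"rx":0,"ry":0,"rz":0,"jaw":1}
  ]
}}

```text
time: 41.35
tcp_pos: [0.4838, 0.1267, 0.2521]
ee_rot: [0.999, 0.036, -0.0, 0.0]
force: [0.1, -0.3, -2.3]
opening: 0.29
grip_force: 19.9
```

>>> {"name": "arm_command", "arguments": {
  "deltas": [
    {"x":0,"y":0,"z":0.004,"rx":0,"ry":0,"rz":0,"jaw":1},
    {"x":0,"y":0,"z":0,"rx":0,"ry":0,"rz":0,"jaw":1}
  ]
}}

```text
time: 41.6
tcp_pos: [0.4838, 0.1267, 0.2513]
ee_rot: [0.999, 0.036, -0.0, -0.0]
force: [0.3, 1.4, -4.2]
opening: 0.29
grip_force: 19.9
```

>>> {"name": "arm_command", "arguments": {
  "deltas": [
    {"x":0,"y":0,"z":0.004,"rx":0,"ry":0,"rz":0,"jaw":1},
    {"x":0,"y":0,"z":0,"rx":0,"ry":0,"rz":0,"jaw":1}
  ]
}}

```text
time: 41.85
tcp_pos: [0.4841, 0.1266, 0.251]
ee_rot: [0.999, 0.036, 0.0, 0.0]
force: [-0.1, -1.6, 2.1]
opening: 0.286
grip_force: 19.9
```

Contact. Release, rise and move the arm out of view (towards +y) for the final check.

>>> {"name": "arm_command", "arguments": {
  "deltas": [
    {"x":0,"y":0,"z":0,"rx":0,"ry":0,"rz":0,"jaw":-0.3},
    {"x":0,"y":0,"z":0,"rx":0,"ry":0,"rz":0,"jaw":-0.3},
    {"x":0,"y":0,"z":0,"rx":0,"ry":0,"rz":0,"jaw":-0.3},
    {"x":0,"y":0,"z":-0.15,"rx":0,"ry":0,"rz":0,"jaw":-0.3},
    {"x":0,"y":0,"z":-0.25,"rx":0,"ry":0,"rz":0,"jaw":-0.3}
  ]
}}

```text
time: 42.48
tcp_pos: [0.4829, 0.1266, 0.3297]
ee_rot: [0.999, 0.036, -0.002, -0.0]
force: [1.0, -0.2, 0.7]
opening: 0.647
grip_force: 0.0
```

>>> {"name": "arm_command", "arguments": {
  "deltas": [
    {"x":0,"y":0,"z":-0.25,"rx":0,"ry":0,"rz":0,"jaw":-0.3},
    {"x":-0.1,"y":-0.2,"z":0,"rx":0,"ry":0,"rz":0,"jaw":-0.3},
    {"x":-0.1,"y":-0.2,"z":0,"rx":0,"ry":0,"rz":0,"jaw":-0.3},
    {"x":-0.1,"y":-0.2,"z":0,"rx":0,"ry":0,"rz":0,"jaw":-0.3},
    {"x":-0.1,"y":-0.2,"z":0,"rx":0,"ry":0,"rz":0,"jaw":-0.3}
  ]
}}

```text
time: 43.1
tcp_pos: [0.3917, 0.2816, 0.3807]
ee_rot: [0.999, 0.035, 0.0, -0.0]
force: [-0.6, 0.4, 0.2]
opening: 0.649
grip_force: 0.0
```

>>> {"name": "arm_command", "arguments": {
  "deltas": [
    {"x":-0.1,"y":-0.2,"z":0,"rx":0,"ry":0,"rz":0,"jaw":-0.3},
    {"x":-0.1,"y":-0.2,"z":0,"rx":0,"ry":0,"rz":0,"jaw":-0.3},
    {"x":-0.1,"y":-0.2,"z":0,"rx":0,"ry":0,"rz":0,"jaw":-0.3},
    {"x":0,"y":0,"z":0,"rx":0,"ry":0,"rz":0,"jaw":-0.3},
    {"x":0,"y":0,"z":0,"rx":0,"ry":0,"rz":0,"jaw":-0.3}
  ]
}}

```text
time: 43.72
tcp_pos: [0.3243, 0.3957, 0.3803]
ee_rot: [0.999, 0.036, -0.0, 0.0]
force: [0.5, -0.2, 0.4]
opening: 0.651
grip_force: 0.0
```

```bash
python3 - <<'E'
from ov import *
rows()
G2=dict(rj=(.484,.1265),sj=(.493,-.302,50.2),rp=(.484,.1265),sp=(.493,-.302,4.4),mat=(.458,-.061,7.7),box=(.657,-.114,4.1),grip=(.657,-.114,4.1),egg=(.364,-.083))
n,(u,v,w,h),k="top",(185,125,225,165),3.5
im=cv2.convertScaleAbs(cv2.resize(np.ascontiguousarray(eyes.capture(n)[v:v+h,u:u+w,::-1]),None,fx=k,fy=k,interpolation=3),alpha=1.5)
over(im,n,k,np.array([u,v]),G2);cv2.imwrite("pics/final.png",im)
eyes.capture("scene")
E
```

```text
t 43.73 pinch [0.3243 0.3956 0.233 ] toolx [ 0.997  0.072 -0.   ] z [-0.    -0.001 -1.   ] op 0.651 g 0.0 F [ 0.5 -0.2  0.4]
```

View pics/final.png

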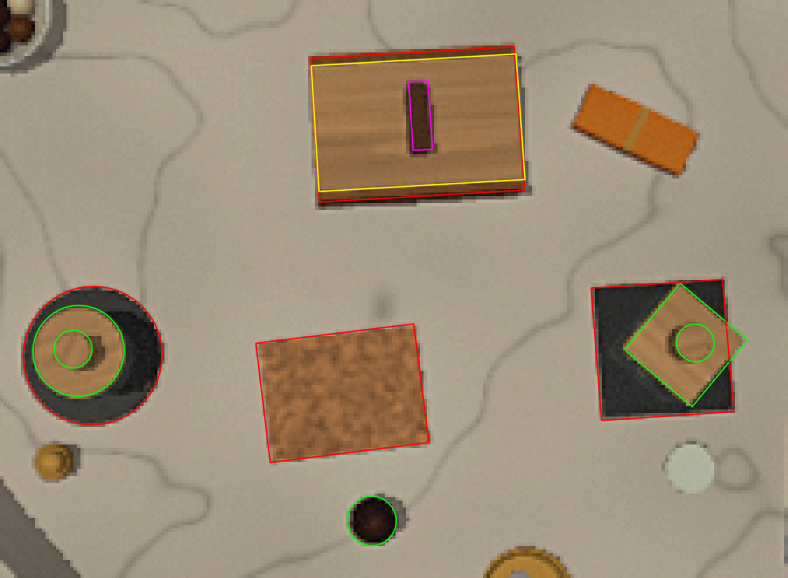

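The overlays match throughout. The round jar is centred on the round slate (93,355), and the square jar on the square slate (662,348). The cover is flush with the box, and the egg at (372,520) hasn't moved. I'll hand in.

```bash
python3 -c "
from bench import order
print(order.close_job())"
```

```text
the job is handed in; nothing more can be done
None
```

The job is handed in: the jars are swapped and centred on their own slates, the bar lies flat in the gift box with its cover fully shut, and the egg still stands where it was, after about 44 s on the robot's clock.

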